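Fetch the probe from behind the dropper bottles

TASK

Stand all three dropper bottles from the yellow caddy upright in the grey side tray, then, while they wait there, take the steel probe that lies behind them and lay it in the middle of the orange mat, inside the outline and along the mat's long side. Then put the bottles back in the caddy, each standing centred on the rest of its cap's colour. Never tip a bottle over.

Things in the scene. Friction and masses are not known exactly. Their poses are not given: they have to be found in the camera images.
- red_mid (a point): Dropper bottle with a red twist cap and red bulb and a red band low on its amber glass body; loose, upright, about 80 g. This point lies on its axis half-way up, 44 mm above its foot. Total height 88 mm; the glass body is a plain cylinder 32 mm across from the foot up to 50 mm, the cap 24 mm across (56 to 70 mm up), the bulb 15 mm across. z is its axis, up.
- white_mid (a point): Dropper bottle with a white twist cap and white bulb and a white band low on its amber glass body; loose, upright, about 80 g. This point lies on its axis half-way up, 44 mm above its foot. Total height 88 mm; the glass body is a plain cylinder 32 mm across from the foot up to 50 mm, the cap 24 mm across (56 to 70 mm up), the bulb 15 mm across. z is its axis, up.
- blue_mid (a point): Dropper bottle with a blue twist cap and blue bulb and a blue band low on its amber glass body; loose, upright, about 80 g. This point lies on its axis half-way up, 44 mm above its foot. Total height 88 mm; the glass body is a plain cylinder 32 mm across from the foot up to 50 mm, the cap 24 mm across (56 to 70 mm up), the bulb 15 mm across. z is its axis, up.
- rest_red: Round red rest, a fixed disc 49 mm across and 2 mm thick on the caddy's floor; the red-capped bottle stands on it at the start. Origin at the centre of its underside; z up, x points squarely across the row of the three rests, towards where the probe lies at the start, y along the row. The rests are 54 mm apart; their order varies.
- rest_white: Round white rest, a fixed disc 49 mm across and 2 mm thick on the caddy's floor; the white-capped bottle stands on it at the start. Origin at the centre of its underside; z up, x points squarely across the row of the three rests, towards where the probe lies at the start, y along the row. The rests are 54 mm apart; their order varies.
- rest_blue: Round blue rest, a fixed disc 49 mm across and 2 mm thick on the caddy's floor; the blue-capped bottle stands on it at the start. Origin at the centre of its underside; z up, x points squarely across the row of the three rests, towards where the probe lies at the start, y along the row. The rests are 54 mm apart; their order varies.
- probe_mid (a point): Stainless steel probe lying flat on the caddy floor behind the bottles, along their row; loose, about 60 g. Handle of square section 10 x 10 mm, 96 mm long, with a thin round tip at each end (144 mm overall, balanced at the middle). This point is the middle of the handle, 5 mm above its underside; x runs along the probe, z up.
- tray: Empty shallow grey tray with an aluminium rim, fixed: the side area. 130 x 220 mm outside, floor 3 mm thick, rim 4 mm wide and 10 mm high above the board. Origin at the centre of its underside; y along its long side, z up.
- mat: Orange silicone work mat, fixed, 130 x 200 mm, 3 mm thick, with a thin dark outline 38 x 150 mm in its middle that shows the place for the probe. Origin at the centre of its underside; y along its long side, z up.
- caddy: Yellow caddy, fixed: floor 4 mm thick, low bay with rims 12 mm high. Origin on its underside, 22 mm past the middle rest along x; x across the row of rests, from bottles to probe, y along it, z up. Inside, the bay runs from x = -60 to 79 mm and y = -95 to 98 mm; beyond y = 98 mm is a pocket with walls 50 mm and tool handles 78 mm high. The probe lies at x = 16 mm.
Things that resemble listed ones, but are neither listed nor needed, are in the scene too. Leave any brown or pink look-alike of the part that bears blue_mid alone.

How it is judged:
By the outcome, as a careful person would: the job done as asked, in the order asked, and still so for the second after the job is handed in, with the robot touching nothing.
It also fails if it takes over 150 s, if anything falls off the work surface, if the arm or the gripper's body presses on something with over 40 N, if the wrist force passes 120 N, or if a joint passes its speed limit or range.

ROBOT

A 6-joint arm with a two-finger parallel gripper is mounted at the origin on the work surface. World frame = base frame: x ahead of the robot, y to its left, z up, the work surface at z = 0. Lengths are in m, angles in rad, forces in N, time in s.
With the tool pointing down it reaches from about 0.35 to 0.775 m from the base axis. Payload 5.5 kg.
Tool frame: the origin (TCP) lies on the centre line of the jaws, within the pads' length; the fingertips stand 8 mm ahead of it and the grasp point (between the pads) lies 11 mm behind it; z points along the fingers, y is the direction in which the jaws open and shut (so a half turn about z gives the same grasp; the last joint's range is limited). The gripper opens to 85 mm and grips with 20 to 120 N. Pads are 22 mm wide; open, the fingers measure 114 mm over their backs; the gripper's body (76 mm by 85 mm) begins 54 mm behind the grasp point. The pads swing forward as they close: fully open they stand 13 mm farther back than shut.
Start: joints at [1.144, 0.313, 0.046, 1.304, 0, 1.431], TCP at [0.163, 0.552, 0.239] pointing down, gripper open.
Joint ranges: [-2.76, 2.76], [-0.86, 1.69], [-1.03, 1.26], [-2.2, 2.34], [-1.47, 1.5], [-3.14, 3.14]. Speed limits (rad/s): [2.57, 2.57, 3.14, 3.14, 3.14, 3.14].

INTERFACE

Orientations are given as a unit quaternion [w, x, y, z].
In Python, from workcell import env gives the robot as it stands. The module is installed in compiled form; this text tells all that it offers.
- The arm moves only by the tool play_rows, never from a script. Its argument "steps" is a list of rows, each an object with "claw": the closure in counts, from 0 (fully open) to 255 (shut); "dp": the shift along the tool's x, y, z in m, a list of three; "angular": the turn, a rotation vector about the tool's x, y, z in degrees, a list of three. In form: [{"claw": claw, "dp": [dx, dy, dz], "angular": [wx, wy, wz]}, ...]. A call has exactly 8 rows; each row shifts and turns the commanded pose from where the row before left it, along the tool's axes as they then stand; what a row does not reach is not made up. A row lasts 1/12 s, in which the tool goes at most 41.7 mm and 7.16 degrees, less where a joint would pass 70% of its speed; a pose out of reach is approached as far as the arm can. A call is refused whole if a number of a shift passes 0.0417 or a number of a turn 7.16, either way. A call with a gripper value outside its range is refused whole. The fingers move at their own pace and stop on an object; "force" is the grip in N (left out, the last holds). Time passes only in rows, so rows that do not move let the fingers close, or fill a call up. It gives the time, the measured TCP pose, the force and the opening at its end, in the units of the state.
- env.get_state(): the state, without advancing time (a new reading comes with each control period).
- env.read_camera(name): name is "scene" or "top" or "wrist"; returns (picture, depth): 400x640x3 uint8, red, green, blue; 400x640 float32, m along the optical axis (not along the pixel's ray), 0 where there is no reading.
- env.calibration(name): a dict with "fx", "fy", "cx", "cy" (pixels), "world_from_camera" (4x4, takes a point from camera to world coordinates); the wrist camera has in their place "hand_eye" (4x4, takes a point from camera to tool coordinates, whose origin is the TCP and whose axes are the flange's). Camera axes: x right, y down, z forward; pixel columns grow to the right and rows downward; lengths in m; the calibration is good to about 2 mm. The wrist camera is an equidistant fisheye: a pixel r from the principal point sees the ray r / f radians off the axis. A picture is of the moment at which its call begins: read the wrist's pose just before it. calibration takes no time and is no camera call.
- env.hand_in(): hands the job in, once; it reports no verdict.
The state is a dict: "clock": time; "joint_pos": joint angles; "qvel": joint speeds; "tau": joint torques, N m; "tcp_pos": TCP position; "orientation": TCP orientation; "wrist_force": force on the tool from outside, world axes, zero at the start; "ft_torque": the same for the moment, N m; "finger_gap": finger opening in m.
Only numpy, scipy, OpenCV 4.12 (cv2) and the standard library are available. Lean on these libraries where they do the work, as an engineer would, in place of code of your own. Each camera call takes 0.05 s, during which the arm holds its last target. There are 200 camera calls.

## Working session

There is one attempt and no reset: what is moved stays moved. The work goes in short steps, Python scripts to look and compute and a tool call to move; the robot and the scene stay as the last step left them, time stands still between calls to the robot, and variables do not carry over. Pictures are saved under pics/ and viewed, about 12 in all and at most 16, crops included, and the job is handed in when it is done.

Besides the shell and the picture viewer there is one more tool, called after "Emit:" in YAML: its name, and indented under it one key for each argument. play_rows: Moves the arm, as the interface text tells. Its arguments: {"type":"object","properties":{"steps":{"type":"array","items":{"type":"object","properties":{"claw":{"type":"number"},"dp":{"type":"array","items":{"type":"number"}},"angular":{"type":"array","items":{"type":"number"}}}}},"force":{"type":"number"}},"required":["steps"]}

```bash
mkdir -p pics
cat > h.py <<'E'
import numpy as np, cv2
from workcell import env
def snap(cam,fn=None):
    im,d=env.read_camera(cam)
    if fn: cv2.imwrite('pics/'+fn,im[:,:,::-1])
    return im,d
def cloud(cam,d):
    c=env.calibration(cam); v,u=np.mgrid[:400,:640]
    P=np.stack([(u-c['cx'])/c['fx']*d,(v-c['cy'])/c['fy']*d,d],-1)
    T=np.array(c['world_from_camera']); return P@T[:3,:3].T+T[:3,3]
E
python3 - <<'E'
from h import *
np.set_printoptions(precision=4,suppress=True)
print(env.get_state())
for c in ('top','scene'):
    im,d=snap(c,c+'0.png'); np.savez(c+'0.npz',im=im,P=cloud(c,d),d=d); print(c,env.calibration(c))
E
```

```text
{'clock': 0.0, 'joint_pos': array([ 1.1444,  0.314 ,  0.045 ,  1.3036, -0.    ,  1.4312]), 'qvel': array([-0.0001, -0.0004,  0.0014,  0.0004,  0.0022,  0.0004]), 'tau': array([ -0.0009, -48.0623,  29.8537,   0.0193,  -0.0003,  -0.    ]), 'tcp_pos': array([0.1625, 0.551 , 0.2384]), 'orientation': array([-0.0002,  0.1429,  0.9897, -0.0009]), 'wrist_force': array([-0.1478, -0.4681,  0.0248]), 'ft_torque': array([-0.0333,  0.0208, -0.0577]), 'finger_gap': 0.08531751614591168}
top {'fx': 432.3448729292473, 'fy': 432.3448729292473, 'cx': 310.5712979764331, 'cy': 202.4170503417383, 'world_from_camera': array([[ 0.0014, -0.9939,  0.1101,  0.3032],
       [-1.    , -0.0007,  0.0064, -0.0356],
       [-0.0063, -0.1101, -0.9939,  1.3078],
       [ 0.    ,  0.    ,  0.    ,  1.    ]])}
scene {'fx': 374.2626921498091, 'fy': 374.2626921498091, 'cx': 322.82009506797993, 'cy': 198.066139416692, 'world_from_camera': array([[-0.7943,  0.4202, -0.4388,  0.7932],
       [ 0.6075,  0.5581, -0.5652,  0.4851],
       [ 0.0074, -0.7155, -0.6986,  0.6774],
       [ 0.    ,  0.    ,  0.    ,  1.    ]])}
```

View pics/top0.png

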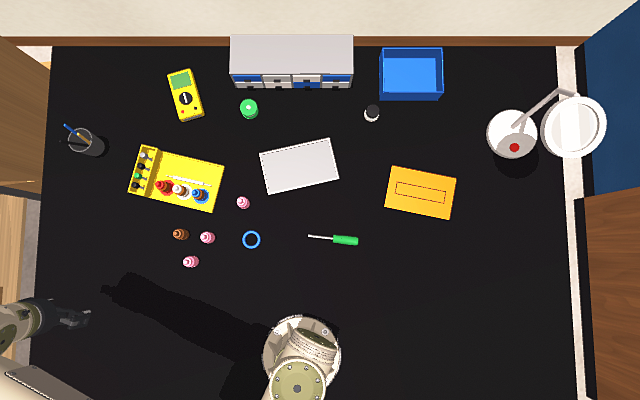

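View pics/scene0.png

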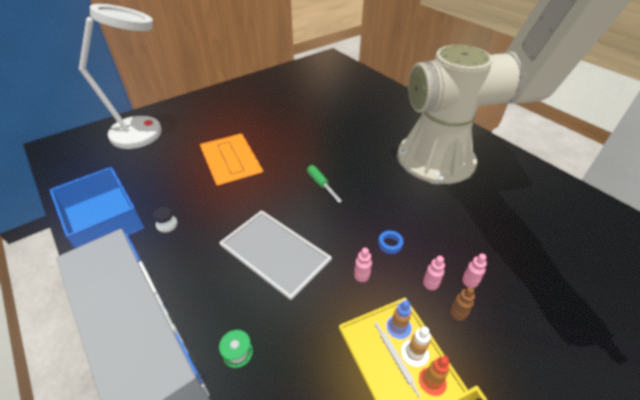

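Candidates in the top view are red (164,187), white (180,190) and blue (200,195), all in the caddy. The look-alikes are brown (180,234) and pink at (208,238), (191,262) and (243,202), which stay untouched. Next I measure.

Run:
```python
from h import *
np.set_printoptions(precision=4,suppress=True)
z=np.load('top0.npz');im=z['im'];P=z['P']
hsv=cv2.cvtColor(im,cv2.COLOR_RGB2HSV)
H,S,V=[hsv[...,i].astype(int) for i in range(3)]
v,u=np.mgrid[:400,:640]
def box(a,b,c,d): return (u>=a)&(u<b)&(v>=c)&(v<d)
def rect(m,name):
    n,l,st,_=cv2.connectedComponentsWithStats(m.astype(np.uint8)); k=1+st[1:,4].argmax(); m=l==k
    q=P[m]; q=q[np.isfinite(q).all(1)]; r=cv2.minAreaRect(q[:,:2].astype(np.float32)*1000)
    print(name,m.sum(),'ctr mean',q.mean(0),'rect',r)
rect(box(380,462,160,225)&(H<20)&(S>150)&(V>120),'mat')
rect(box(255,345,130,200)&(S<50)&(V>110),'tray')
rect(box(120,230,140,216)&(H>22)&(H<35)&(S>150)&(V>100),'caddy')
cad=box(120,230,140,216)
m=cad&(P[...,2]>.055)
n,l,st,ct=cv2.connectedComponentsWithStats(m.astype(np.uint8))
for k in range(1,n):
    if st[k,4]>4: 
        q=P[l==k]; print(ct[k],st[k,4],q.mean(0),q[:,2].max(), 'xy range',np.ptp(q,axis=0), im[l==k].mean(0))
im2=cv2.resize(im[140:220,120:235],None,fx=6,fy=6,interpolation=cv2.INTER_CUBIC); cv2.imwrite('pics/cad.png',im2[:,:,::-1])
for n_,a,b in(('r',164,187),('w',180,190),('b',200,195)): print(n_,P[b-8:b+9:2,a])
```

```text
mat 86 ctr mean [ 0.4998 -0.4279  0.0028] rect ((501.701416015625, -427.8625183105469), (188.87075805664062, 93.71095275878906), 35.49201202392578)
tray 3139 ctr mean [0.5598 0.0098 0.0099] rect ((467.1368408203125, -11.703460693359375), (330.21820068359375, 224.8935546875), 12.965922355651855)
caddy 2132 ctr mean [0.5186 0.345  0.0106] rect ((460.1182556152344, 193.27394104003906), (531.8153686523438, 158.9178466796875), 72.21094512939453)
[143.4048 155.2143] 42 [0.5779 0.4596 0.0739] 0.08410817352844879 xy range [0.0154 0.0159 0.0248] [158.7143 152.9048 157.381 ]
[140.3864 165.8182] 44 [0.5468 0.4676 0.0726] 0.08380358592868697 xy range [0.0151 0.0261 0.0273] [49.6818 44.7727 41.5682]
[137.5455 175.8409] 44 [0.5075 0.4508 0.1299] 1.307817676860473 xy range [0.2214 0.5191 1.251 ] [ 62.2273 164.5455  86.2045]
[160.701  185.1959] 97 [0.4897 0.4056 0.074 ] 0.09607238488155034 xy range [0.027  0.0265 0.0409] [207.7835  69.5258  42.3608]
[134.8636 184.75  ] 44 [0.4867 0.4689 0.1023] 1.307817676860473 xy range [0.1958 0.525  1.2515] [51.3636 44.8409 43.0455]
[177.9787 189.3617] 94 [0.4757
[... 205 characters left out ...]
7.3298 159.4255]
r [[0.5183 0.419  0.0105]
 [0.5041 0.4011 0.061 ]
 [0.4982 0.4011 0.0603]
 [0.4919 0.4    0.0629]
 [0.4866 0.401  0.0592]
 [0.4808 0.4012 0.0582]
 [0.4769 0.4059 0.0441]
 [0.4755 0.4178 0.0091]
 [0.47   0.4192 0.0046]]
w [[0.5105 0.3726 0.0018]
 [0.5031 0.37   0.0096]
 [0.4881 0.3513 0.0688]
 [0.4812 0.3487 0.0764]
 [0.4758 0.3495 0.0733]
 [0.471  0.3516 0.0657]
 [0.4659 0.3534 0.0595]
 [0.4641 0.3631 0.0277]
 [0.4605 0.3691 0.0076]]
b [[ 0.4954  0.3115 -0.0006]
 [ 0.488   0.309   0.008 ]
 [ 0.4745  0.2945  0.062 ]
 [ 0.4683  0.2938  0.064 ]
 [ 0.463   0.2948  0.0598]
 [ 0.4569  0.2941  0.0617]
 [ 0.453   0.2984  0.0449]
 [ 0.4515  0.3084  0.0062]
 [ 0.4453  0.3079  0.0075]]
```

View pics/cad.png

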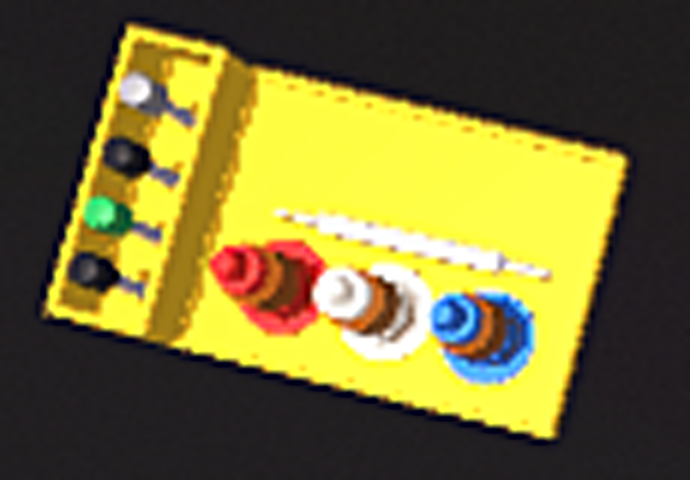

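```bash
cat >> h.py <<'E'
def ray(cam,uv,zp):
    c=env.calibration(cam); T=np.array(c['world_from_camera']); uv=np.atleast_2d(np.asarray(uv,float))
    r=np.c_[(uv[:,0]-c['cx'])/c['fx'],(uv[:,1]-c['cy'])/c['fy'],np.ones(len(uv))]@T[:3,:3].T
    return (T[:3,3]+r*((zp-T[2,3])/r[:,2:3]))[:,:2]
from scipy.spatial.transform import Rotation as R
def pose():
    s=env.get_state(); q=s['orientation']; return s['tcp_pos'],R.from_quat(q[[1,2,3,0]]),s
E
python3 - <<'E'
from h import *
np.set_printoptions(precision=4,suppress=True)
z=np.load('top0.npz');im=z['im']
hsv=cv2.cvtColor(im,cv2.COLOR_RGB2HSV)
H,S,V=[hsv[...,i].astype(int) for i in range(3)]
v,u=np.mgrid[:400,:640]
def box(a,b,c,d): return (u>=a)&(u<b)&(v>=c)&(v<d)
def rect(m,zp,name):
    m=m.astype(np.uint8); n,l,st,_=cv2.connectedComponentsWithStats(m); k=1+st[1:,4].argmax()
    vv,uu=np.where(l==k); q=ray('top',np.c_[uu,vv],zp)*1000
    print(name,len(vv),cv2.minAreaRect(q.astype(np.float32)))
rect(box(380,462,160,225)&(H<22)&(S>100)&(V>60),.003,'mat')
rect(box(255,345,130,200)&(S<60)&(V>70),.008,'tray')
rect(box(120,230,140,216)&(H>15)&(H<40)&(S>120)&(V>60),.012,'caddy')
m=box(160,215,170,192)&(S<60)&(V>150)&(v<190)
for n,p in (('red',(120+283/6,140+297/6)),('white',(120+388/6,140+317/6)),('blue',(120+488/6,140+335/6))): print(n,ray('top',[p],.006))
print('probe',ray('top',[(120+412/6,140+243/6),(120+280/6,140+211/6),(120+548/6,140+274/6)],.009))
print(env.calibration('wrist'))
snap('wrist','w0.png')
E
```

```text
mat 386 ((494.3616943359375, -428.66412353515625), (155.20993041992188, 84.07145690917969), 31.622669219970703)
tray 3171 ((560.702880859375, 9.661026000976562), (134.2387237548828, 223.7767791748047), 12.989171981811523)
caddy 3351 ((521.6478881835938, 381.9479675292969), (269.8746337890625, 156.58323669433594), 76.19906616210938)
red [[0.4867 0.4097]]
white [[0.4765 0.3559]]
blue [[0.4673 0.3049]]
probe [[0.514  0.3441]
 [0.5304 0.4119]
 [0.4981 0.2745]]
{'fx': 309.70691628693146, 'fy': 309.70691628693146, 'cx': 317.7527032154105, 'cy': 204.0735037475062, 'hand_eye': array([[-0.0005, -0.9548, -0.2973,  0.076 ],
       [ 1.    , -0.0004, -0.0002,  0.    ],
       [ 0.    , -0.2973,  0.9548, -0.133 ],
       [ 0.    ,  0.    ,  0.    ,  1.    ]])}
```

View pics/w0.png

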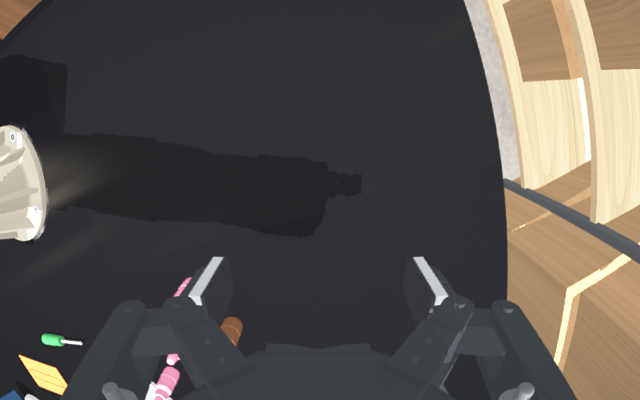

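The wrist view shows only the board, the fingers, and decoys at lower left (brown near (230,330), pink near (165,385)). I'm turning and moving above the caddy.

Emit:
play_rows:
  steps:
    - {"claw": 0,"dp": [0,0,0],"angular": [0,0,-7.16]}
    - {"claw": 0,"dp": [0,0,0],"angular": [0,0,-7.16]}
    - {"claw": 0,"dp": [0,0,0],"angular": [0,0,-7.16]}
    - {"claw": 0,"dp": [0,0,0],"angular": [0,0,-7.16]}
    - {"claw": 0,"dp": [0,0,0],"angular": [0,0,-7.16]}
    - {"claw": 0,"dp": [0,0,0],"angular": [0,0,-7.16]}
    - {"claw": 0,"dp": [0,0,0],"angular": [0,0,-7.16]}
    - {"claw": 0,"dp": [0,0,0],"angular": [0,0,-7.16]}
  force: 30

```text
clock: 0.82
tcp_pos: [0.1626, 0.5513, 0.2389]
orientation: [-0.0, -0.352, 0.936, -0.0]
wrist_force: [0.0, 0.5, -0.4]
finger_gap: 0.0854
```

Emit:
play_rows:
  steps:
    - {"claw": 0,"dp": [0,0,0],"angular": [0,0,-7.14]}
    - {"claw": 0,"dp": [0,0,0],"angular": [0,0,-7.14]}
    - {"claw": 0,"dp": [0,0,0],"angular": [0,0,-7.14]}
    - {"claw": 0,"dp": [0,0,0],"angular": [0,0,-7.14]}
    - {"claw": 0,"dp": [0,0,0],"angular": [0,0,-7.14]}
    - {"claw": 0,"dp": [0.013,-0.0389,0],"angular": [0,0,0]}
    - {"claw": 0,"dp": [0.013,-0.0389,0],"angular": [0,0,0]}
    - {"claw": 0,"dp": [0.013,-0.0389,0],"angular": [0,0,0]}

```text
clock: 1.48
tcp_pos: [0.2673, 0.4859, 0.239]
orientation: [-0.0, -0.62, 0.784, -0.0]
wrist_force: [-0.4, 1.0, 0.7]
finger_gap: 0.0856
```

Emit:
play_rows:
  steps:
    - {"claw": 0,"dp": [0.013,-0.0389,0],"angular": [0,0,0]}
    - {"claw": 0,"dp": [0.013,-0.0389,0],"angular": [0,0,0]}
    - {"claw": 0,"dp": [0.013,-0.0389,0],"angular": [0,0,0]}
    - {"claw": 0,"dp": [0.013,-0.0389,0],"angular": [0,0,0]}
    - {"claw": 0,"dp": [0.013,-0.0389,0],"angular": [0,0,0]}
    - {"claw": 0,"dp": [0.013,-0.0389,0],"angular": [0,0,0]}
    - {"claw": 0,"dp": [0,0,0.02],"angular": [0,0,0]}
    - {"claw": 0,"dp": [0,0,0],"angular": [0,0,0]}

```text
clock: 2.15
tcp_pos: [0.4767, 0.3538, 0.2158]
orientation: [-0.002, -0.618, 0.786, 0.0]
wrist_force: [-1.0, -0.0, -1.6]
finger_gap: 0.0854
```

```bash
cat >> h.py <<'E'
def wpx(uv,zp,pq=None):   # wrist fisheye pixels -> world xy at plane z
    p,r,s=pq or pose(); c=env.calibration('wrist'); uv=np.atleast_2d(np.asarray(uv,float))
    a=np.c_[(uv[:,0]-c['cx'])/c['fx'],(uv[:,1]-c['cy'])/c['fy']]; t=np.hypot(*a.T)+1e-9
    ray=np.c_[a*(np.sin(t)/t)[:,None],np.cos(t)]
    H=np.array(c['hand_eye']); M=r.as_matrix(); o=p+M@H[:3,3]; w=ray@(M@H[:3,:3]).T
    return (o+w*((zp-o[2])/w[:,2:3]))[:,:2]
def wrect(x0,x1,y0,y1,zp,res,pq,im): # rectified top-down view of plane zp from wrist image: rows=+x up, cols=+y left
    p,r,s=pq; c=env.calibration('wrist'); H=np.array(c['hand_eye'])
    X,Y=np.meshgrid(np.arange(x1,x0,-res),np.arange(y1,y0,-res),indexing='ij')
    Q=np.stack([X,Y,np.full_like(X,zp)],-1)
    L=(Q-p)@r.as_matrix(); L=(L-H[:3,3])@H[:3,:3]
    t=np.arctan2(np.hypot(L[...,0],L[...,1]),L[...,2]); n=np.hypot(L[...,0],L[...,1])+1e-9
    U=(c['cx']+c['fx']*t*L[...,0]/n).astype(np.float32);V=(c['cy']+c['fx']*t*L[...,1]/n).astype(np.float32)
    return cv2.remap(im,U,V,cv2.INTER_LINEAR)
def go(x,y,z,psi=None,pq=None): # tool-frame shift to target, after turning jaw angle to psi deg
    p,r,s=pq or pose(); M=r.as_matrix(); now=np.degrees(np.arctan2(M[1,1],M[0,1]))
    turn=0 if psi is None else -((psi-now+180)%360-180)
    D=(R.from_matrix(M)*R.from_rotvec([0,0,np.radians(turn)])).as_matrix()
    print('at',p.round(4),'jaw',now.round(2),'turn',np.round(turn,2),'shift',(D.T@(np.array([x,y,z])-p)).round(4),'t',round(s['clock'],2),'gap',round(s['finger_gap'],4),'tilt',M[:2,2].round(4))
E
python3 - <<'E'
from h import *
pq=pose(); im,d=snap('wrist','w1.png'); go(.476,.356,.2,None,pq); print(pq[2]['joint_pos'].round(2))
import pickle; pickle.dump((pq,im),open('w1.pkl','wb'))
E
```

```text
at [0.4767 0.3538 0.2158] jaw 166.29 turn 0 shift [-0.002   0.0012  0.0158] t 2.15 gap 0.0854 tilt [-0.0044 -0.0023]
[ 0.5   0.36  0.06  1.27  0.   -0.83]
```

View pics/w1.png

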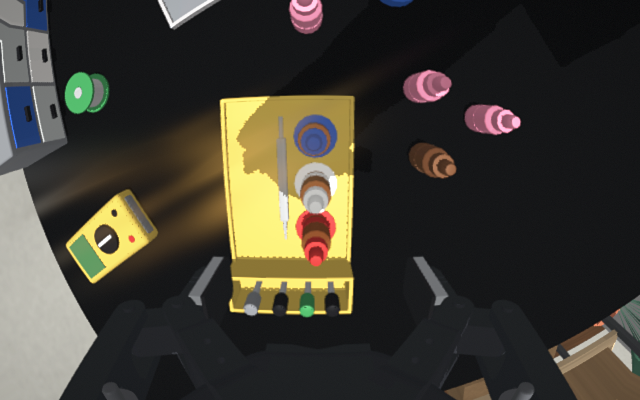

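The wrist view shows blue at (315,135), white at (316,190), red at (316,235), and the probe at (283,178). The pink and brown look-alikes are off to the right. I'll rectify this to get the rest centres.

Run:
```python
from h import *
import pickle; pq,im=pickle.load(open('w1.pkl','rb'))
r=wrect(.43,.58,.25,.45,.006,.00025*1,pq,im); cv2.imwrite('pics/r1.png',r[:,:,::-1]); print(r.shape)
```

```text
(600, 800, 3)
```

View pics/r1.png

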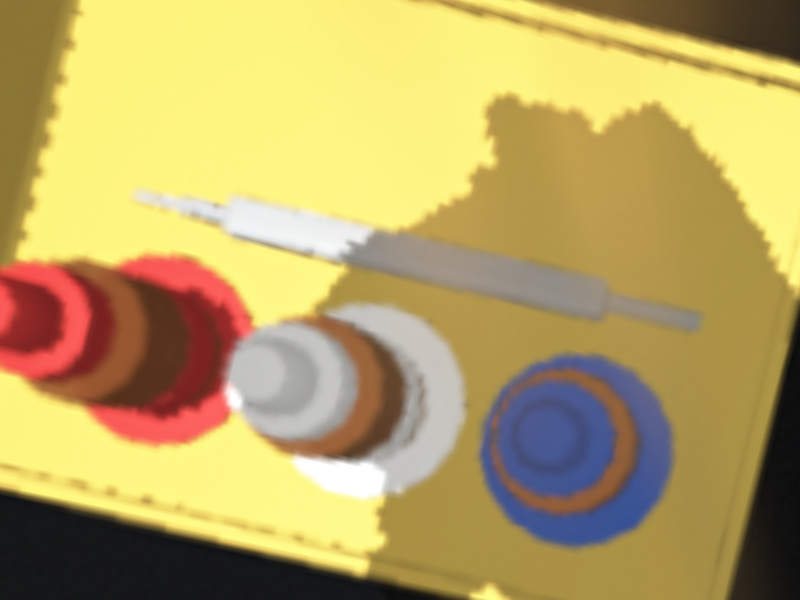

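Run:
```python
from h import *
go(.4678,.3052,.031,166.6);
```

```text
at [0.4753 0.3548 0.217 ] jaw 166.42 turn -0.18 shift [ 0.0494 -0.0049  0.1861] t 2.2 gap 0.0856 tilt [-0.0047 -0.0021]
```

Emit:
play_rows:
  steps:
    - {"claw": 0,"dp": [0.025,-0.0025,0],"angular": [0,0,0]}
    - {"claw": 0,"dp": [0.0245,-0.0025,0],"angular": [0,0,0]}
    - {"claw": 0,"dp": [0,0,0],"angular": [0,0,0]}
    - {"claw": 0,"dp": [0,0,0.04],"angular": [0,0,0]}
    - {"claw": 0,"dp": [0,0,0.04],"angular": [0,0,0]}
    - {"claw": 0,"dp": [0,0,0.03],"angular": [0,0,0]}
    - {"claw": 0,"dp": [0,0,0],"angular": [0,0,0]}
    - {"claw": 0,"dp": [0,0,0],"angular": [0,0,0]}

```text
clock: 2.87
tcp_pos: [0.4673, 0.3076, 0.1088]
orientation: [-0.002, -0.62, 0.784, 0.001]
wrist_force: [1.1, 0.2, 0.4]
finger_gap: 0.0853
```

Run:
```python
from h import *
pq=pose();im,d=snap('wrist','w2.png'); go(.4678,.3052,.031,None,pq)
r=wrect(.43,.58,.25,.45,.006,.00025*1,pq,im); cv2.imwrite('pics/r2.png',np.hstack([im[:,100:540],cv2.resize(r,(340,400))[:,:,:]])[:,:,::-1])
```

```text
at [0.4673 0.3076 0.1088] jaw 166.66 turn 0 shift [ 0.002  -0.0013  0.0778] t 2.87 gap 0.0853 tilt [-0.0034 -0.0012]
```

View pics/r2.png

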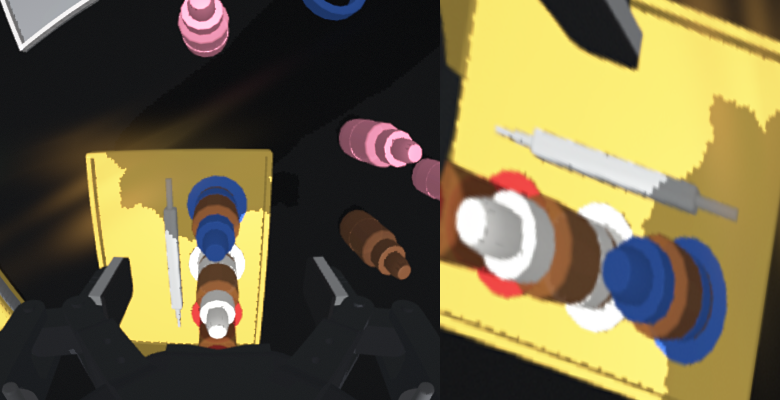

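Blue sits between the open fingers: its cap is at (215,240) in the crop and the finger midline is at about 220. I'm descending and gripping.

Emit:
play_rows:
  steps:
    - {"claw": 0,"dp": [0.001,-0.001,0.026],"angular": [0,0,0]}
    - {"claw": 0,"dp": [0.001,0,0.026],"angular": [0,0,0]}
    - {"claw": 0,"dp": [0,0,0.026],"angular": [0,0,0]}
    - {"claw": 0,"dp": [0,0,0],"angular": [0,0,0]}
    - {"claw": 0,"dp": [0,0,0],"angular": [0,0,0]}
    - {"claw": 255,"dp": [0,0,0],"angular": [0,0,0]}
    - {"claw": 255,"dp": [0,0,0],"angular": [0,0,0]}
    - {"claw": 255,"dp": [0,0,0],"angular": [0,0,0]}
  force: 25

```text
clock: 3.58
tcp_pos: [0.4714, 0.3057, 0.0336]
orientation: [0.002, -0.619, 0.785, -0.0]
wrist_force: [-0.2, 0.1, 0.6]
finger_gap: 0.0516
```

Emit:
play_rows:
  steps:
    - {"claw": 255,"dp": [0,0,0],"angular": [0,0,0]}
    - {"claw": 255,"dp": [0,0,0],"angular": [0,0,0]}
    - {"claw": 255,"dp": [0,0,0],"angular": [0,0,0]}
    - {"claw": 255,"dp": [0,0,0],"angular": [0,0,0]}
    - {"claw": 255,"dp": [0,0,0],"angular": [0,0,0]}
    - {"claw": 255,"dp": [0,0,0],"angular": [0,0,0]}
    - {"claw": 255,"dp": [0,0,0],"angular": [0,0,0]}
    - {"claw": 255,"dp": [0,0,0],"angular": [0,0,0]}

```text
clock: 4.25
tcp_pos: [0.4705, 0.3053, 0.0327]
orientation: [0.001, -0.619, 0.785, -0.0]
wrist_force: [-0.5, 0.4, 5.2]
finger_gap: 0.0312
```

Run:
```python
from h import *
go(.575,-.054,.163)
```

```text
at [0.4705 0.3053 0.0327] jaw 166.55 turn 0 shift [ 0.3249 -0.1854 -0.1306] t 4.25 gap 0.0312 tilt [0.0017 0.0012]
```

Emit:
play_rows:
  steps:
    - {"claw": 255,"dp": [0,0,-0.02],"angular": [0,0,0]}
    - {"claw": 255,"dp": [0,0,-0.037],"angular": [0,0,0]}
    - {"claw": 255,"dp": [0,0,-0.037],"angular": [0,0,0]}
    - {"claw": 255,"dp": [0,0,-0.037],"angular": [0,0,0]}
    - {"claw": 255,"dp": [0.02,-0.0114,0],"angular": [0,0,0]}
    - {"claw": 255,"dp": [0.034,-0.0194,0],"angular": [0,0,0]}
    - {"claw": 255,"dp": [0.034,-0.0194,0],"angular": [0,0,0]}
    - {"claw": 255,"dp": [0.034,-0.0194,0],"angular": [0,0,0]}

```text
clock: 4.92
tcp_pos: [0.5092, 0.169, 0.1629]
orientation: [0.0, -0.62, 0.785, -0.0]
wrist_force: [0.3, -0.1, -0.9]
finger_gap: 0.031
```

Emit:
play_rows:
  steps:
    - {"claw": 255,"dp": [0.034,-0.0194,0],"angular": [0,0,0]}
    - {"claw": 255,"dp": [0.034,-0.0194,0],"angular": [0,0,0]}
    - {"claw": 255,"dp": [0.034,-0.0194,0],"angular": [0,0,0]}
    - {"claw": 255,"dp": [0.034,-0.0194,0],"angular": [0,0,0]}
    - {"claw": 255,"dp": [0.034,-0.0194,0],"angular": [0,0,0]}
    - {"claw": 255,"dp": [0.033,-0.0188,0],"angular": [0,0,0]}
    - {"claw": 255,"dp": [0,0,0],"angular": [0,0,0]}
    - {"claw": 255,"dp": [0,0,0],"angular": [0,0,0]}

```text
clock: 5.58
tcp_pos: [0.5747, -0.0567, 0.1621]
orientation: [-0.0, -0.618, 0.786, 0.0]
wrist_force: [0.0, 0.1, 0.0]
finger_gap: 0.0312
```

Run:
```python
from h import *
pq=pose();im,d=snap('wrist','w3.png'); go(.575,-.054,.030,None,pq); print(pq[2]['wrist_force'])
```

```text
at [ 0.5747 -0.0567  0.1621] jaw 166.31 turn 0 shift [-0.0026  0.0004  0.1321] t 5.58 gap 0.0312 tilt [-0.0002  0.0002]
[0.03826452 0.0900102  0.03567026]
```

View pics/w3.png

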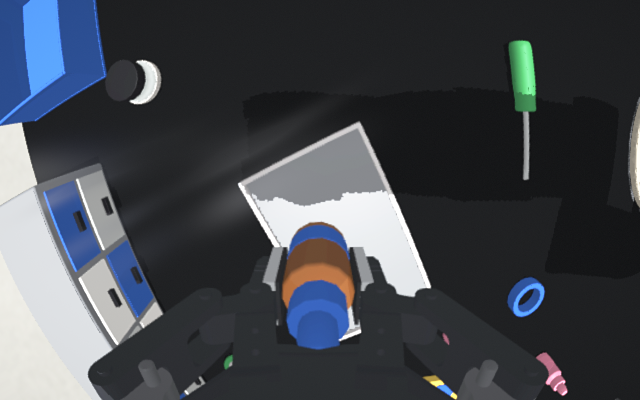

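The view shows blue held upright, with tray corners at (241,184), (360,123) and (430,290). I'm checking the tray's place against these.

Run:
```python
from h import *
c=wpx([(241,184),(360,123)],.01); m=c.mean(0); a=np.radians(13); y=np.array([-np.sin(a),np.cos(a)])
print(c.round(4), np.linalg.norm(c[0]-c[1]), 'ctr',m+.11*y, 'ang',np.degrees(np.arctan2(*(c[0]-c[1])[::-1])))
```

```text
[[ 0.6443 -0.0797]
 [ 0.5212 -0.1091]] 0.12657477256300945 ctr [0.55798469 0.01279329] ang 13.399058170647757
```

Emit:
play_rows:
  steps:
    - {"claw": 255,"dp": [-0.002,0,0.035],"angular": [0,0,0]}
    - {"claw": 255,"dp": [0,0,0.035],"angular": [0,0,0]}
    - {"claw": 255,"dp": [0,0,0.03],"angular": [0,0,0]}
    - {"claw": 255,"dp": [0,0,0.015],"angular": [0,0,0]}
    - {"claw": 255,"dp": [0,0,0.008],"angular": [0,0,0]}
    - {"claw": 255,"dp": [0,0,0.004],"angular": [0,0,0]}
    - {"claw": 255,"dp": [0,0,0],"angular": [0,0,0]}
    - {"claw": 255,"dp": [0,0,0],"angular": [0,0,0]}

```text
clock: 6.3
tcp_pos: [0.5759, -0.052, 0.0365]
orientation: [0.001, -0.62, 0.785, -0.001]
wrist_force: [0.7, 0.2, -0.8]
finger_gap: 0.0311
```

Emit:
play_rows:
  steps:
    - {"claw": 255,"dp": [0,0,0.002],"angular": [0,0,0]}
    - {"claw": 255,"dp": [0,0,0.002],"angular": [0,0,0]}
    - {"claw": 255,"dp": [0,0,0.001],"angular": [0,0,0]}
    - {"claw": 255,"dp": [0,0,0],"angular": [0,0,0]}
    - {"claw": 255,"dp": [0,0,0],"angular": [0,0,0]}
    - {"claw": 255,"dp": [0,0,0],"angular": [0,0,0]}
    - {"claw": 255,"dp": [0,0,0],"angular": [0,0,0]}
    - {"claw": 255,"dp": [0,0,0],"angular": [0,0,0]}

```text
clock: 6.97
tcp_pos: [0.575, -0.0525, 0.0303]
orientation: [0.0, -0.619, 0.785, 0.0]
wrist_force: [0.0, -0.3, -0.1]
finger_gap: 0.031
```

Emit:
play_rows:
  steps:
    - {"claw": 255,"dp": [0,0,0.001],"angular": [0,0,0]}
    - {"claw": 255,"dp": [0,0,0],"angular": [0,0,0]}
    - {"claw": 60,"dp": [0,0,0],"angular": [0,0,0]}
    - {"claw": 0,"dp": [0,0,0],"angular": [0,0,0]}
    - {"claw": 0,"dp": [0,0,0],"angular": [0,0,0]}
    - {"claw": 0,"dp": [0,0,0],"angular": [0,0,0]}
    - {"claw": 0,"dp": [0,0,0],"angular": [0,0,0]}
    - {"claw": 0,"dp": [0,0,-0.02],"angular": [0,0,0]}

```text
clock: 7.63
tcp_pos: [0.5721, -0.0518, 0.046]
orientation: [-0.002, -0.619, 0.785, 0.003]
wrist_force: [-0.5, 0.1, 0.0]
finger_gap: 0.0856
```

Run:
```python
from h import *
pq=pose();im,d=snap('wrist','w4.png'); go(.480,.3577,.16,None,pq)
```

```text
at [ 0.5721 -0.0518  0.046 ] jaw 166.55 turn 0 shift [-0.3768  0.1857 -0.1128] t 7.63 gap 0.0856 tilt [-0.0066  0.0016]
```

View pics/w4.png

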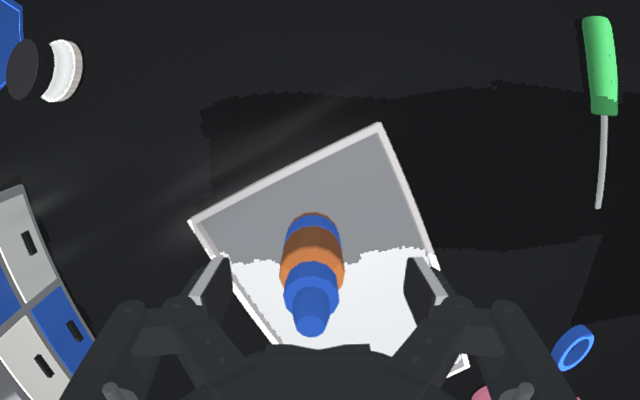

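Blue stands upright in the tray. White is next.

Emit:
play_rows:
  steps:
    - {"claw": 0,"dp": [0,0,-0.037],"angular": [0,0,0]}
    - {"claw": 0,"dp": [0,0,-0.037],"angular": [0,0,0]}
    - {"claw": 0,"dp": [0,0,-0.037],"angular": [0,0,0]}
    - {"claw": 0,"dp": [-0.0343,0.0169,0],"angular": [0,0,0]}
    - {"claw": 0,"dp": [-0.0343,0.0169,0],"angular": [0,0,0]}
    - {"claw": 0,"dp": [-0.0343,0.0169,0],"angular": [0,0,0]}
    - {"claw": 0,"dp": [-0.0343,0.0169,0],"angular": [0,0,0]}
    - {"claw": 0,"dp": [-0.0343,0.0169,0],"angular": [0,0,0]}

```text
clock: 8.35
tcp_pos: [0.5324, 0.1355, 0.1606]
orientation: [0.001, -0.619, 0.785, -0.0]
wrist_force: [0.9, 0.6, 0.0]
finger_gap: 0.086
```

Emit:
play_rows:
  steps:
    - {"claw": 0,"dp": [-0.0343,0.0169,0],"angular": [0,0,0]}
    - {"claw": 0,"dp": [-0.0343,0.0169,0],"angular": [0,0,0]}
    - {"claw": 0,"dp": [-0.0343,0.0169,0],"angular": [0,0,0]}
    - {"claw": 0,"dp": [-0.0343,0.0169,0],"angular": [0,0,0]}
    - {"claw": 0,"dp": [-0.0343,0.0169,0],"angular": [0,0,0]}
    - {"claw": 0,"dp": [-0.0343,0.0169,0],"angular": [0,0,0]}
    - {"claw": 0,"dp": [0,0,0],"angular": [0,0,0]}
    - {"claw": 0,"dp": [0,0,0],"angular": [0,0,0]}

```text
clock: 9.02
tcp_pos: [0.4811, 0.3598, 0.1601]
orientation: [0.0, -0.621, 0.784, -0.0]
wrist_force: [0.4, -0.6, -0.1]
finger_gap: 0.0851
```

Run:
```python
from h import *
pq=pose();im,d=snap('wrist'); go(.480,.3577,.032,None,pq)
r=wrect(.43,.58,.25,.45,.006,.00025*1,pq,im); cv2.imwrite('pics/r5.png',r[:,:,::-1])
```

```text
at [0.4811 0.3598 0.1601] jaw 166.78 turn 0 shift [0.0023 0.0007 0.1281] t 9.02 gap 0.0851 tilt [0.0003 0.    ]
```

View pics/r5.png

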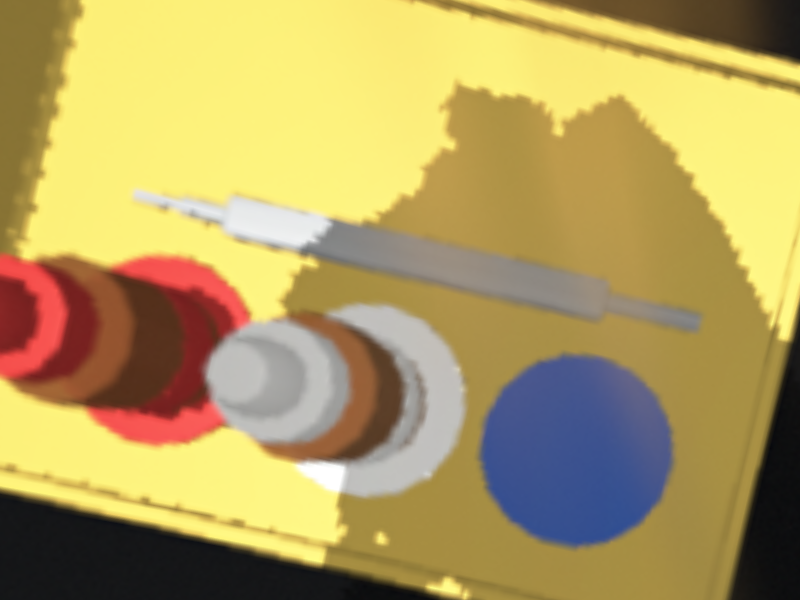

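The rectified view repeats the earlier estimate: blue rest centre (577,450) = (0.4675, 0.3058), white about (368,400), and red about (156,350). I'm descending on white.

Emit:
play_rows:
  steps:
    - {"claw": 0,"dp": [0.002,0.001,0.03],"angular": [0,0,0]}
    - {"claw": 0,"dp": [0,0,0.038],"angular": [0,0,0]}
    - {"claw": 0,"dp": [0,0,0.035],"angular": [0,0,0]}
    - {"claw": 0,"dp": [0,0,0.018],"angular": [0,0,0]}
    - {"claw": 0,"dp": [0,0,0.007],"angular": [0,0,0]}
    - {"claw": 0,"dp": [0,0,0],"angular": [0,0,0]}
    - {"claw": 0,"dp": [0,0,0],"angular": [0,0,0]}
    - {"claw": 255,"dp": [0,0,0],"angular": [0,0,0]}

```text
clock: 9.73
tcp_pos: [0.4821, 0.3561, 0.0341]
orientation: [0.001, -0.619, 0.785, -0.0]
wrist_force: [-0.5, 0.2, 0.1]
finger_gap: 0.0753
```

Emit:
play_rows:
  steps:
    - {"claw": 255,"dp": [0,0,0],"angular": [0,0,0]}
    - {"claw": 255,"dp": [0,0,0],"angular": [0,0,0]}
    - {"claw": 255,"dp": [0,0,0],"angular": [0,0,0]}
    - {"claw": 255,"dp": [0,0,0],"angular": [0,0,0]}
    - {"claw": 255,"dp": [0,0,0],"angular": [0,0,0]}
    - {"claw": 255,"dp": [0,0,0],"angular": [0,0,0]}
    - {"claw": 255,"dp": [0,0,0],"angular": [0,0,0]}
    - {"claw": 255,"dp": [0,0,0],"angular": [0,0,0]}

```text
clock: 10.4
tcp_pos: [0.4809, 0.3564, 0.0332]
orientation: [0.001, -0.62, 0.785, -0.0]
wrist_force: [-0.4, -0.5, 6.3]
finger_gap: 0.0313
```

Run:
```python
from h import *
go(.560,.011,.163)
```

```text
at [0.4809 0.3564 0.0332] jaw 166.56 turn 0 shift [ 0.3174 -0.1573 -0.1299] t 10.4 gap 0.0313 tilt [0.0012 0.0007]
```

Emit:
play_rows:
  steps:
    - {"claw": 255,"dp": [0,0,-0.02],"angular": [0,0,0]}
    - {"claw": 255,"dp": [0,0,-0.037],"angular": [0,0,0]}
    - {"claw": 255,"dp": [0,0,-0.037],"angular": [0,0,0]}
    - {"claw": 255,"dp": [0,0,-0.036],"angular": [0,0,0]}
    - {"claw": 255,"dp": [0.0317,-0.0157,0],"angular": [0,0,0]}
    - {"claw": 255,"dp": [0.0317,-0.0157,0],"angular": [0,0,0]}
    - {"claw": 255,"dp": [0.0317,-0.0157,0],"angular": [0,0,0]}
    - {"claw": 255,"dp": [0.0317,-0.0157,0],"angular": [0,0,0]}

```text
clock: 11.07
tcp_pos: [0.5119, 0.217, 0.1623]
orientation: [0.0, -0.62, 0.785, -0.0]
wrist_force: [0.5, -0.8, -0.5]
finger_gap: 0.031
```

Emit:
play_rows:
  steps:
    - {"claw": 255,"dp": [0.0317,-0.0157,0],"angular": [0,0,0]}
    - {"claw": 255,"dp": [0.0317,-0.0157,0],"angular": [0,0,0]}
    - {"claw": 255,"dp": [0.0317,-0.0157,0],"angular": [0,0,0]}
    - {"claw": 255,"dp": [0.0317,-0.0157,0],"angular": [0,0,0]}
    - {"claw": 255,"dp": [0.0317,-0.0157,0],"angular": [0,0,0]}
    - {"claw": 255,"dp": [0.0317,-0.0157,0],"angular": [0,0,0]}
    - {"claw": 255,"dp": [0,0,0],"angular": [0,0,0]}
    - {"claw": 255,"dp": [0,0,0],"angular": [0,0,0]}

```text
clock: 11.73
tcp_pos: [0.5596, 0.0094, 0.1618]
orientation: [-0.0, -0.618, 0.786, 0.0]
wrist_force: [-1.6, 0.9, -0.8]
finger_gap: 0.031
```

Emit:
play_rows:
  steps:
    - {"claw": 255,"dp": [0,0,0.035],"angular": [0,0,0]}
    - {"claw": 255,"dp": [0,0,0.035],"angular": [0,0,0]}
    - {"claw": 255,"dp": [0,0,0.03],"angular": [0,0,0]}
    - {"claw": 255,"dp": [0,0,0.017],"angular": [0,0,0]}
    - {"claw": 255,"dp": [0,0,0.009],"angular": [0,0,0]}
    - {"claw": 255,"dp": [0,0,0.004],"angular": [0,0,0]}
    - {"claw": 255,"dp": [0,0,0.001],"angular": [0,0,0]}
    - {"claw": 255,"dp": [0,0,0],"angular": [0,0,0]}

```text
clock: 12.4
tcp_pos: [0.5603, 0.0117, 0.0322]
orientation: [0.001, -0.62, 0.785, -0.001]
wrist_force: [-0.2, 0.1, -0.7]
finger_gap: 0.0316
```

Emit:
play_rows:
  steps:
    - {"claw": 255,"dp": [0,0,0.001],"angular": [0,0,0]}
    - {"claw": 255,"dp": [0,0,0.001],"angular": [0,0,0]}
    - {"claw": 255,"dp": [0,0,0],"angular": [0,0,0]}
    - {"claw": 60,"dp": [0,0,0],"angular": [0,0,0]}
    - {"claw": 0,"dp": [0,0,0],"angular": [0,0,0]}
    - {"claw": 0,"dp": [0,0,0],"angular": [0,0,0]}
    - {"claw": 0,"dp": [0,0,0],"angular": [0,0,0]}
    - {"claw": 0,"dp": [0,0,-0.02],"angular": [0,0,0]}

```text
clock: 13.07
tcp_pos: [0.5566, 0.0115, 0.0462]
orientation: [-0.002, -0.619, 0.785, 0.002]
wrist_force: [-0.4, 1.1, -0.3]
finger_gap: 0.0852
```

Run:
```python
from h import *
go(.4925,.4107,.160)
```

```text
at [0.5566 0.0115 0.0462] jaw 166.54 turn 0 shift [-0.3732  0.156  -0.113 ] t 13.07 gap 0.0852 tilt [-0.0064  0.0008]
```

Emit:
play_rows:
  steps:
    - {"claw": 0,"dp": [0,0,-0.037],"angular": [0,0,0]}
    - {"claw": 0,"dp": [0,0,-0.037],"angular": [0,0,0]}
    - {"claw": 0,"dp": [0,0,-0.037],"angular": [0,0,0]}
    - {"claw": 0,"dp": [-0.0338,0.0142,0],"angular": [0,0,0]}
    - {"claw": 0,"dp": [-0.0338,0.0142,0],"angular": [0,0,0]}
    - {"claw": 0,"dp": [-0.0338,0.0142,0],"angular": [0,0,0]}
    - {"claw": 0,"dp": [-0.0338,0.0142,0],"angular": [0,0,0]}
    - {"claw": 0,"dp": [-0.0338,0.0142,0],"angular": [0,0,0]}

```text
clock: 13.73
tcp_pos: [0.5293, 0.1935, 0.1606]
orientation: [0.0, -0.619, 0.785, -0.0]
wrist_force: [0.2, 0.0, -0.5]
finger_gap: 0.0855
```

Emit:
play_rows:
  steps:
    - {"claw": 0,"dp": [-0.0338,0.0142,0],"angular": [0,0,0]}
    - {"claw": 0,"dp": [-0.0338,0.0142,0],"angular": [0,0,0]}
    - {"claw": 0,"dp": [-0.0338,0.0142,0],"angular": [0,0,0]}
    - {"claw": 0,"dp": [-0.0338,0.0142,0],"angular": [0,0,0]}
    - {"claw": 0,"dp": [-0.0338,0.0142,0],"angular": [0,0,0]}
    - {"claw": 0,"dp": [-0.0338,0.0142,0],"angular": [0,0,0]}
    - {"claw": 0,"dp": [0,0,0],"angular": [0,0,0]}
    - {"claw": 0,"dp": [0,0,0],"angular": [0,0,0]}

```text
clock: 14.4
tcp_pos: [0.4931, 0.411, 0.1598]
orientation: [-0.0, -0.621, 0.784, -0.0]
wrist_force: [-0.0, -1.1, -0.5]
finger_gap: 0.0851
```

Run:
```python
from h import *
go(.4925,.4107,.032)
```

```text
at [0.4931 0.411  0.1598] jaw 166.76 turn 0 shift [0.0004 0.0005 0.1278] t 14.4 gap 0.0851 tilt [-0.0003 -0.0003]
```

Emit:
play_rows:
  steps:
    - {"claw": 0,"dp": [0,0,0.03],"angular": [0,0,0]}
    - {"claw": 0,"dp": [0,0,0.038],"angular": [0,0,0]}
    - {"claw": 0,"dp": [0,0,0.035],"angular": [0,0,0]}
    - {"claw": 0,"dp": [0,0,0.018],"angular": [0,0,0]}
    - {"claw": 0,"dp": [0,0,0.007],"angular": [0,0,0]}
    - {"claw": 0,"dp": [0,0,0],"angular": [0,0,0]}
    - {"claw": 0,"dp": [0,0,0],"angular": [0,0,0]}
    - {"claw": 255,"dp": [0,0,0],"angular": [0,0,0]}

```text
clock: 15.07
tcp_pos: [0.4953, 0.4091, 0.0339]
orientation: [0.001, -0.619, 0.785, -0.0]
wrist_force: [0.1, 0.0, 0.0]
finger_gap: 0.0755
```

Emit:
play_rows:
  steps:
    - {"claw": 255,"dp": [0,0,0],"angular": [0,0,0]}
    - {"claw": 255,"dp": [0,0,0],"angular": [0,0,0]}
    - {"claw": 255,"dp": [0,0,0],"angular": [0,0,0]}
    - {"claw": 255,"dp": [0,0,0],"angular": [0,0,0]}
    - {"claw": 255,"dp": [0,0,0],"angular": [0,0,0]}
    - {"claw": 255,"dp": [0,0,0],"angular": [0,0,0]}
    - {"claw": 255,"dp": [0,0,0],"angular": [0,0,0]}
    - {"claw": 255,"dp": [0,0,0],"angular": [0,0,0]}

```text
clock: 15.73
tcp_pos: [0.4944, 0.4095, 0.0332]
orientation: [0.001, -0.619, 0.785, -0.0]
wrist_force: [-1.1, -0.4, 5.9]
finger_gap: 0.0312
```

Run:
```python
from h import *
go(.545,.075,.163)
```

```text
at [0.4944 0.4095 0.0332] jaw 166.56 turn 0 shift [ 0.3134 -0.1271 -0.13  ] t 15.73 gap 0.0312 tilt [0.0011 0.0007]
```

Emit:
play_rows:
  steps:
    - {"claw": 255,"dp": [0,0,-0.02],"angular": [0,0,0]}
    - {"claw": 255,"dp": [0,0,-0.037],"angular": [0,0,0]}
    - {"claw": 255,"dp": [0,0,-0.037],"angular": [0,0,0]}
    - {"claw": 255,"dp": [0,0,-0.036],"angular": [0,0,0]}
    - {"claw": 255,"dp": [0.0348,-0.0141,0],"angular": [0,0,0]}
    - {"claw": 255,"dp": [0.0348,-0.0141,0],"angular": [0,0,0]}
    - {"claw": 255,"dp": [0.0348,-0.0141,0],"angular": [0,0,0]}
    - {"claw": 255,"dp": [0.0348,-0.0141,0],"angular": [0,0,0]}

```text
clock: 16.4
tcp_pos: [0.5162, 0.2595, 0.1622]
orientation: [-0.0, -0.62, 0.785, -0.0]
wrist_force: [-0.6, -0.4, -0.1]
finger_gap: 0.0312
```

Emit:
play_rows:
  steps:
    - {"claw": 255,"dp": [0.0348,-0.0141,0],"angular": [0,0,0]}
    - {"claw": 255,"dp": [0.0348,-0.0141,0],"angular": [0,0,0]}
    - {"claw": 255,"dp": [0.0348,-0.0141,0],"angular": [0,0,0]}
    - {"claw": 255,"dp": [0.0348,-0.0141,0],"angular": [0,0,0]}
    - {"claw": 255,"dp": [0.0348,-0.0141,0],"angular": [0,0,0]}
    - {"claw": 255,"dp": [0,0,0],"angular": [0,0,0]}
    - {"claw": 255,"dp": [0,0,0],"angular": [0,0,0]}
    - {"claw": 255,"dp": [0,0,0],"angular": [0,0,0]}

```text
clock: 17.07
tcp_pos: [0.5443, 0.0751, 0.1619]
orientation: [-0.0, -0.619, 0.785, 0.0]
wrist_force: [-0.0, 0.2, -0.7]
finger_gap: 0.0313
```

Emit:
play_rows:
  steps:
    - {"claw": 255,"dp": [0,0,0.035],"angular": [0,0,0]}
    - {"claw": 255,"dp": [0,0,0.035],"angular": [0,0,0]}
    - {"claw": 255,"dp": [0,0,0.03],"angular": [0,0,0]}
    - {"claw": 255,"dp": [0,0,0.017],"angular": [0,0,0]}
    - {"claw": 255,"dp": [0,0,0.009],"angular": [0,0,0]}
    - {"claw": 255,"dp": [0,0,0.004],"angular": [0,0,0]}
    - {"claw": 255,"dp": [0,0,0.001],"angular": [0,0,0]}
    - {"claw": 255,"dp": [0,0,0],"angular": [0,0,0]}

```text
clock: 17.73
tcp_pos: [0.5454, 0.0757, 0.0322]
orientation: [0.001, -0.62, 0.785, -0.0]
wrist_force: [0.3, -1.5, -0.1]
finger_gap: 0.0312
```

Emit:
play_rows:
  steps:
    - {"claw": 255,"dp": [0,0,0.001],"angular": [0,0,0]}
    - {"claw": 255,"dp": [0,0,0.001],"angular": [0,0,0]}
    - {"claw": 255,"dp": [0,0,0],"angular": [0,0,0]}
    - {"claw": 60,"dp": [0,0,0],"angular": [0,0,0]}
    - {"claw": 0,"dp": [0,0,0],"angular": [0,0,0]}
    - {"claw": 0,"dp": [0,0,0],"angular": [0,0,0]}
    - {"claw": 0,"dp": [0,0,0],"angular": [0,0,0]}
    - {"claw": 0,"dp": [0,0,-0.02],"angular": [0,0,0]}

```text
clock: 18.4
tcp_pos: [0.5418, 0.075, 0.0463]
orientation: [-0.002, -0.619, 0.785, 0.002]
wrist_force: [-0.6, -0.1, -1.3]
finger_gap: 0.0853
```

Run:
```python
from h import *
# probe ends seen in r1/r5 (rectified at z=.006): handle corners -> mid
pr=np.array([[.58-269*.00025-.0*0,.45-417*.00025]]); print(pr)
go(.5155,.3455,.150)
```

```text
[[0.51275 0.34575]]
at [0.5418 0.075  0.0463] jaw 166.54 turn 0 shift [-0.2568  0.0892 -0.1035] t 18.4 gap 0.0853 tilt [-0.0064  0.0002]
```

Emit:
play_rows:
  steps:
    - {"claw": 0,"dp": [0,0,-0.0345],"angular": [0,0,0]}
    - {"claw": 0,"dp": [0,0,-0.0345],"angular": [0,0,0]}
    - {"claw": 0,"dp": [0,0,-0.0345],"angular": [0,0,0]}
    - {"claw": 0,"dp": [-0.0367,0.0127,0],"angular": [0,0,0]}
    - {"claw": 0,"dp": [-0.0367,0.0127,0],"angular": [0,0,0]}
    - {"claw": 0,"dp": [-0.0367,0.0127,0],"angular": [0,0,0]}
    - {"claw": 0,"dp": [-0.0367,0.0127,0],"angular": [0,0,0]}
    - {"claw": 0,"dp": [-0.0367,0.0127,0],"angular": [0,0,0]}

```text
clock: 19.07
tcp_pos: [0.5252, 0.2698, 0.1531]
orientation: [0.0, -0.619, 0.785, -0.0]
wrist_force: [0.7, 0.7, 1.0]
finger_gap: 0.0851
```

Emit:
play_rows:
  steps:
    - {"claw": 0,"dp": [-0.0367,0.0127,0],"angular": [0,0,0]}
    - {"claw": 0,"dp": [-0.0367,0.0127,0],"angular": [0,0,0]}
    - {"claw": 0,"dp": [0,0,0],"angular": [0,0,0]}
    - {"claw": 0,"dp": [0,0,0.03],"angular": [0,0,0]}
    - {"claw": 0,"dp": [0,0,0.03],"angular": [0,0,0]}
    - {"claw": 0,"dp": [0,0,0],"angular": [0,0,0]}
    - {"claw": 0,"dp": [0,0,0],"angular": [0,0,0]}
    - {"claw": 0,"dp": [0,0,0],"angular": [0,0,0]}

```text
clock: 19.73
tcp_pos: [0.5185, 0.3453, 0.0939]
orientation: [0.0, -0.619, 0.785, -0.0]
wrist_force: [0.2, 0.6, 0.7]
finger_gap: 0.0852
```

Run:
```python
from h import *
pq=pose();im,d=snap('wrist'); go(.5152,.3453,.016,166.6,pq)
r=wrect(.43,.58,.25,.45,.010,.00025*1,pq,im); cv2.imwrite('pics/r6.png',r[:,:,::-1])
im,d=snap('top'); 
s=cv2.resize(im[130:215,240:350],None,fx=4,fy=4); cv2.imwrite('pics/t6.png',s[:,:,::-1])
```

```text
at [0.5185 0.3453 0.0939] jaw 166.52 turn -0.08 shift [0.0008 0.0032 0.0779] t 19.73 gap 0.0852 tilt [0.0006 0.0003]
```

View pics/r6.png

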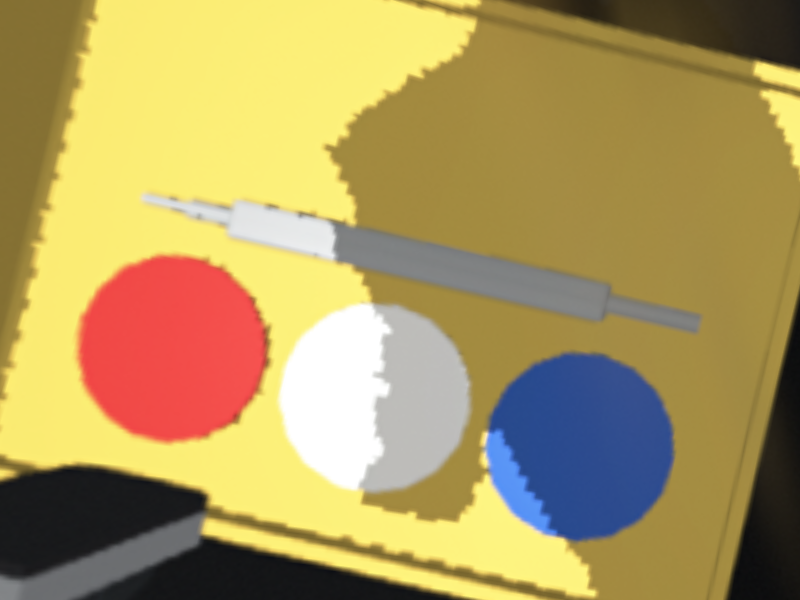

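All three rests are empty and visible, and the probe's tips are at (145,197) and (700,323), which puts its middle at (0.515, 0.3445). I'm descending on it.

Emit:
play_rows:
  steps:
    - {"claw": 110,"dp": [0.001,0.004,0.02],"angular": [0,0,0]}
    - {"claw": 110,"dp": [0.001,0,0.02],"angular": [0,0,0]}
    - {"claw": 110,"dp": [0,0,0.015],"angular": [0,0,0]}
    - {"claw": 110,"dp": [0,0,0.01],"angular": [0,0,0]}
    - {"claw": 110,"dp": [0,0,0.006],"angular": [0,0,0]}
    - {"claw": 110,"dp": [0,0,0],"angular": [0,0,0]}
    - {"claw": 110,"dp": [0,0,0],"angular": [0,0,0]}
    - {"claw": 110,"dp": [0,0,0],"angular": [0,0,0]}

```text
clock: 20.5
tcp_pos: [0.5145, 0.345, 0.0231]
orientation: [0.001, -0.619, 0.785, -0.0]
wrist_force: [-0.1, 0.5, 0.3]
finger_gap: 0.0486
```

Run:
```python
from h import *
go(.515,.3445,.0145)
```

```text
at [0.5145 0.345  0.0231] jaw 166.54 turn 0 shift [ 0.0004 -0.0005  0.0086] t 20.5 gap 0.0486 tilt [0.0019 0.001 ]
```

View pics/t6.png

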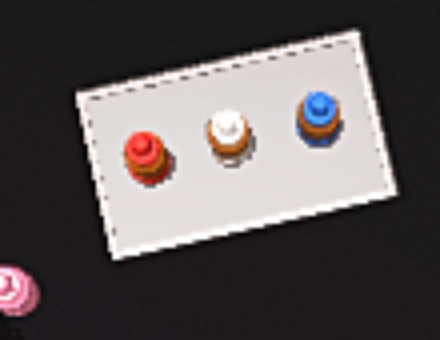

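All three bottles stand in the tray at (148,157), (229,135) and (319,118). I'm closing on the probe.

Emit:
play_rows:
  steps:
    - {"claw": 110,"dp": [0,0,0.005],"angular": [0,0,0]}
    - {"claw": 110,"dp": [0,0,0.003],"angular": [0,0,0]}
    - {"claw": 110,"dp": [0,0,0],"angular": [0,0,0]}
    - {"claw": 255,"dp": [0,0,0],"angular": [0,0,0]}
    - {"claw": 255,"dp": [0,0,0],"angular": [0,0,0]}
    - {"claw": 255,"dp": [0,0,0],"angular": [0,0,0]}
    - {"claw": 255,"dp": [0,0,0],"angular": [0,0,0]}
    - {"claw": 255,"dp": [0,0,0],"angular": [0,0,0]}
  force: 40

```text
clock: 21.17
tcp_pos: [0.5134, 0.3449, 0.0145]
orientation: [0.0, -0.62, 0.785, 0.0]
wrist_force: [-3.2, -0.1, 5.6]
finger_gap: 0.0085
```

Emit:
play_rows:
  steps:
    - {"claw": 255,"dp": [0,0,0],"angular": [0,0,0]}
    - {"claw": 255,"dp": [0,0,0],"angular": [0,0,0]}
    - {"claw": 255,"dp": [0,0,0],"angular": [0,0,0]}
    - {"claw": 255,"dp": [0,0,-0.01],"angular": [0,0,0]}
    - {"claw": 255,"dp": [0,0,-0.03],"angular": [0,0,0]}
    - {"claw": 255,"dp": [0,0,-0.04],"angular": [0,0,0]}
    - {"claw": 255,"dp": [0,0,-0.04],"angular": [0,0,0]}
    - {"claw": 255,"dp": [0,0,0],"angular": [0,0,0]}

```text
clock: 21.83
tcp_pos: [0.5181, 0.3466, 0.1431]
orientation: [0.007, -0.619, 0.785, -0.002]
wrist_force: [1.1, 1.0, 0.8]
finger_gap: 0.0091
```

Run:
```python
from h import *
z=np.load('top0.npz');im=z['im']; hsv=cv2.cvtColor(im,cv2.COLOR_RGB2HSV)
H,S,V=[hsv[...,i].astype(int) for i in range(3)]
v,u=np.mgrid[:400,:640]
m=((u>=380)&(u<462)&(v>=160)&(v<225)&(V>110)&(S>100)).astype(np.uint8)
vv,uu=np.where(m); q=ray('top',np.c_[uu,vv],.003)*1000; print(m.sum(),cv2.minAreaRect(q.astype(np.float32)))
w,_=snap('wrist','w7.png')
```

```text
2860 ((480.0356140136719, -360.10028076171875), (201.92845153808594, 131.88092041015625), 78.29727172851562)
```

View pics/w7.png

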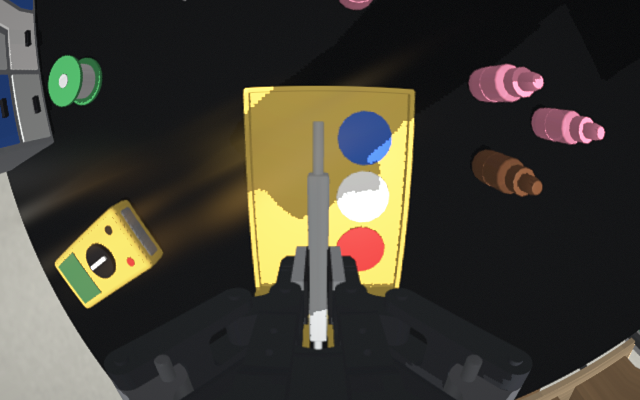

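The probe is held straight at its middle. I'm carrying it to the mat, whose coarse centre is (0.480, -0.360) with its long side at 78.3°.

Emit:
play_rows:
  steps:
    - {"claw": 255,"dp": [0.0387,-0.0071,0],"angular": [0,0,0]}
    - {"claw": 255,"dp": [0.0387,-0.0071,0],"angular": [0,0,0]}
    - {"claw": 255,"dp": [0.0387,-0.0071,0],"angular": [0,0,0]}
    - {"claw": 255,"dp": [0.0387,-0.0071,0],"angular": [0,0,0]}
    - {"claw": 255,"dp": [0.0387,-0.0071,0],"angular": [0,0,0]}
    - {"claw": 255,"dp": [0.0387,-0.0071,0],"angular": [0,0,0]}
    - {"claw": 255,"dp": [0.0387,-0.0071,0],"angular": [0,0,0]}
    - {"claw": 255,"dp": [0.0387,-0.0071,0],"angular": [0,0,0]}

```text
clock: 22.55
tcp_pos: [0.4958, 0.0284, 0.1332]
orientation: [-0.0, -0.619, 0.785, 0.0]
wrist_force: [0.7, -0.8, -0.5]
finger_gap: 0.0084
```

Emit:
play_rows:
  steps:
    - {"claw": 255,"dp": [0.0387,-0.0071,0],"angular": [0,0,0]}
    - {"claw": 255,"dp": [0.0387,-0.0071,0],"angular": [0,0,0]}
    - {"claw": 255,"dp": [0.0387,-0.0071,0],"angular": [0,0,0]}
    - {"claw": 255,"dp": [0.0387,-0.0071,0],"angular": [0,0,0]}
    - {"claw": 255,"dp": [0.0387,-0.0071,0],"angular": [0,0,0]}
    - {"claw": 255,"dp": [0.0387,-0.0071,0],"angular": [0,0,0]}
    - {"claw": 255,"dp": [0.0387,-0.0071,0],"angular": [0,0,0]}
    - {"claw": 255,"dp": [0.0387,-0.0071,0],"angular": [0,0,0]}

```text
clock: 23.22
tcp_pos: [0.479, -0.286, 0.133]
orientation: [-0.0, -0.619, 0.785, 0.0]
wrist_force: [0.6, 0.7, -0.7]
finger_gap: 0.0088
```

Emit:
play_rows:
  steps:
    - {"claw": 255,"dp": [0.0387,-0.0071,0],"angular": [0,0,0]}
    - {"claw": 255,"dp": [0.0387,-0.0071,0],"angular": [0,0,0]}
    - {"claw": 255,"dp": [0,0,0],"angular": [0,0,-1.7]}
    - {"claw": 255,"dp": [0,0,0],"angular": [0,0,0]}
    - {"claw": 255,"dp": [0,0,0.02],"angular": [0,0,0]}
    - {"claw": 255,"dp": [0,0,0.03],"angular": [0,0,0]}
    - {"claw": 255,"dp": [0,0,0.02],"angular": [0,0,0]}
    - {"claw": 255,"dp": [0,0,0],"angular": [0,0,0]}

```text
clock: 23.88
tcp_pos: [0.4729, -0.3586, 0.0587]
orientation: [-0.0, -0.631, 0.776, 0.005]
wrist_force: [-0.3, 0.9, -0.9]
finger_gap: 0.0083
```

Run:
```python
from h import *
import pickle
pq=pose();im,d=snap('wrist'); go(.480,-.360,.0145,168.3,pq); pickle.dump((pq,im),open('w8.pkl','wb'))
r=wrect(.38,.58,-.46,-.26,.003,.00036,pq,im); print(r.shape)
cv2.imwrite('pics/r8.png',r[:,:,::-1])
```

```text
at [ 0.4729 -0.3586  0.0587] jaw 168.28 turn -0.02 shift [ 0.0002 -0.0076  0.0442] t 23.88 gap 0.0083 tilt [-0.0068  0.007 ]
(556, 556, 3)
```

View pics/r8.png

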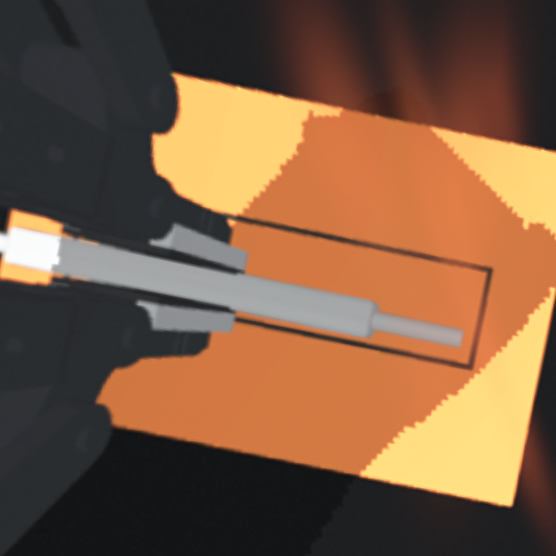

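Run:
```python
from h import *
import pickle
pq,im=pickle.load(open('w8.pkl','rb')); p,r,s=pq; M=r.as_matrix(); H=np.array(env.calibration('wrist')['hand_eye']); o=p+M@H[:3,3]
for n,px,dz in (('tip',(462,339),-.0055),('hend_top',(375,320),-.001)):
    w=np.array([.58-px[1]*.00036,-.26-px[0]*.00036]); z=p[2]+dz
    q=o[:2]+(w-o[:2])*(o[2]-z)/(o[2]-.003); print(n,q,'tool',M.T@(np.r_[q,z]-p))
go(.4801,-.3597,.0145,168.65)
```

```text
tip [ 0.45800162 -0.42822788] tool [0.07125929 0.00041034 0.00511475]
hend_top [ 0.46285655 -0.40618534] tool [0.04866588 0.00017112 0.00073588]
at [ 0.4739 -0.3596  0.0611] jaw 168.29 turn -0.36 shift [-0.0009 -0.0063  0.0466] t 23.93 gap 0.0083 tilt [-0.0048  0.0049]
```

The outline's end corners are at (491,269) and (471,368), giving a centre of (0.4801, -0.3597), which agrees with the top camera. The probe's middle is at the TCP to within 0.7 mm.

Emit:
play_rows:
  steps:
    - {"claw": 255,"dp": [-0.001,-0.006,0],"angular": [0,0,-0.35]}
    - {"claw": 255,"dp": [0,0,0.015],"angular": [0,0,0]}
    - {"claw": 255,"dp": [0,0,0.015],"angular": [0,0,0]}
    - {"claw": 255,"dp": [0,0,0.01],"angular": [0,0,0]}
    - {"claw": 255,"dp": [0,0,0],"angular": [0,0,0]}
    - {"claw": 255,"dp": [0,0,0],"angular": [0,0,0]}
    - {"claw": 255,"dp": [0,0,0],"angular": [0,0,0]}
    - {"claw": 255,"dp": [0,0,0],"angular": [0,0,0]}

```text
clock: 24.6
tcp_pos: [0.4826, -0.3635, 0.025]
orientation: [0.0, -0.633, 0.774, -0.001]
wrist_force: [0.3, 0.0, -0.0]
finger_gap: 0.0086
```

Run:
```python
from h import *
go(.4801,-.3597,.0135,168.65)
```

```text
at [ 0.4826 -0.3635  0.025 ] jaw 168.6 turn -0.05 shift [-0.0033  0.0033  0.0115] t 24.6 gap 0.0086 tilt [ 0.0015 -0.0014]
```

Emit:
play_rows:
  steps:
    - {"claw": 255,"dp": [-0.003,0.003,0.005],"angular": [0,0,0]}
    - {"claw": 255,"dp": [0,0,0.003],"angular": [0,0,0]}
    - {"claw": 255,"dp": [0,0,0.001],"angular": [0,0,0]}
    - {"claw": 255,"dp": [0,0,0],"angular": [0,0,0]}
    - {"claw": 255,"dp": [0,0,0],"angular": [0,0,0]}
    - {"claw": 255,"dp": [0,0,0],"angular": [0,0,0]}
    - {"claw": 255,"dp": [0,0,0],"angular": [0,0,0]}
    - {"claw": 255,"dp": [0,0,0],"angular": [0,0,0]}

```text
clock: 25.27
tcp_pos: [0.4796, -0.3595, 0.0149]
orientation: [0.0, -0.633, 0.774, -0.0]
wrist_force: [0.3, 0.2, -1.4]
finger_gap: 0.0087
```

Run:
```python
from h import *
pq=pose();im,d=snap('wrist'); go(.4801,-.3597,.0135,168.65,pq); print(pq[2]['wrist_force'],pq[2]['qvel'].round(3))
r=wrect(.40,.54,-.46,-.32,.005,.00025,pq,im); cv2.imwrite('pics/r9.png',r[:,:,::-1])
```

```text
at [ 0.4796 -0.3595  0.0149] jaw 168.6 turn -0.05 shift [ 0.0001 -0.0005  0.0014] t 25.27 gap 0.0087 tilt [ 0.0002 -0.0001]
[ 0.27455014  0.15528052 -1.36071162] [-0.    -0.    -0.001 -0.001  0.002  0.001]
```

View pics/r9.png

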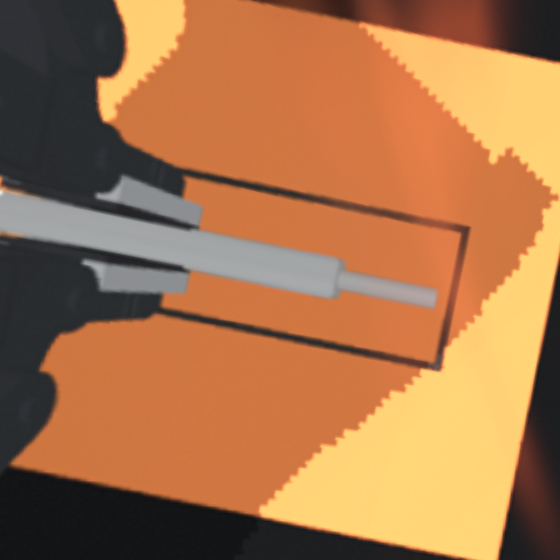

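The tip at (437,298) sits about 3.5 mm inside the end line, whose midpoint is (452,299), and it's centred across. I'm releasing it.

Emit:
play_rows:
  steps:
    - {"claw": 255,"dp": [0,0,0.001],"angular": [0,0,0]}
    - {"claw": 255,"dp": [0,0,0],"angular": [0,0,0]}
    - {"claw": 255,"dp": [0,0,0],"angular": [0,0,0]}
    - {"claw": 160,"dp": [0,0,0],"angular": [0,0,0]}
    - {"claw": 160,"dp": [0,0,0],"angular": [0,0,0]}
    - {"claw": 110,"dp": [0,0,0],"angular": [0,0,0]}
    - {"claw": 110,"dp": [0,0,-0.02],"angular": [0,0,0]}
    - {"claw": 0,"dp": [0,0,-0.04],"angular": [0,0,0]}

```text
clock: 25.98
tcp_pos: [0.4765, -0.3565, 0.0694]
orientation: [-0.001, -0.633, 0.774, 0.005]
wrist_force: [-0.8, 0.0, -0.8]
finger_gap: 0.0593
```

Emit:
play_rows:
  steps:
    - {"claw": 0,"dp": [0,0,-0.04],"angular": [0,0,0]}
    - {"claw": 0,"dp": [0,0,-0.04],"angular": [0,0,0]}
    - {"claw": 0,"dp": [-0.03,0,0],"angular": [0,0,0]}
    - {"claw": 0,"dp": [-0.03,0,0],"angular": [0,0,0]}
    - {"claw": 0,"dp": [-0.03,0,0],"angular": [0,0,0]}
    - {"claw": 0,"dp": [0,0,0],"angular": [0,0,0]}
    - {"claw": 0,"dp": [0,0,0],"angular": [0,0,0]}
    - {"claw": 0,"dp": [0,0,0],"angular": [0,0,0]}

```text
clock: 26.65
tcp_pos: [0.4975, -0.2714, 0.1539]
orientation: [-0.0, -0.634, 0.774, -0.0]
wrist_force: [0.1, 0.3, -0.3]
finger_gap: 0.0853
```

Run:
```python
from h import *
pq=pose();im,d=snap('wrist'); go(.545,.0752,.16,166.55,pq)
r=wrect(.39,.57,-.47,-.26,.003,.0003,pq,im); cv2.imwrite('pics/r10.png',r[:,:,::-1])
```

```text
at [ 0.4975 -0.2714  0.1539] jaw 168.63 turn 2.08 shift [-0.3482  0.0345 -0.0063] t 26.65 gap 0.0853 tilt [ 0.0004 -0.0007]
```

View pics/r10.png

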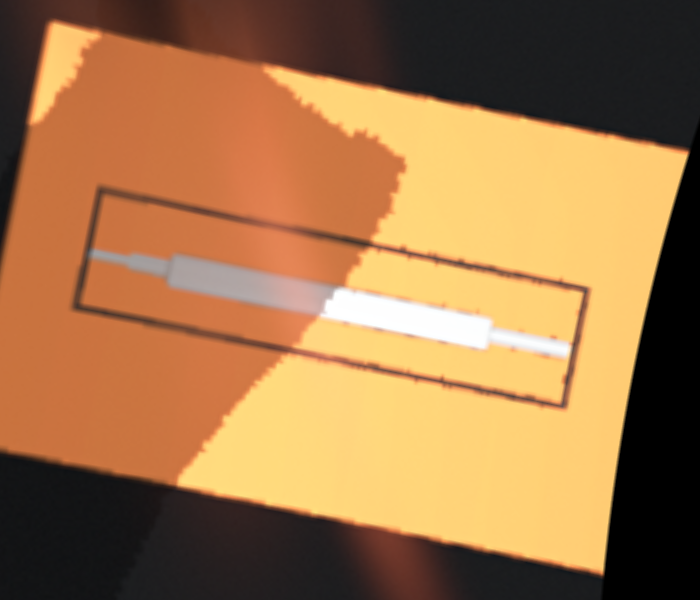

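Both tips are inside the outline: (90,254) against the left line at (87,248), and (570,350) against the right line at (577,347). The probe is aligned. Now the bottles go back, red first. I've used all my picture views, so checks from here are numeric.

Emit:
play_rows:
  steps:
    - {"claw": 0,"dp": [0,0,-0.006],"angular": [0,0,2.08]}
    - {"claw": 0,"dp": [-0.0387,0.0038,0],"angular": [0,0,0]}
    - {"claw": 0,"dp": [-0.0387,0.0038,0],"angular": [0,0,0]}
    - {"claw": 0,"dp": [-0.0387,0.0038,0],"angular": [0,0,0]}
    - {"claw": 0,"dp": [-0.0387,0.0038,0],"angular": [0,0,0]}
    - {"claw": 0,"dp": [-0.0387,0.0038,0],"angular": [0,0,0]}
    - {"claw": 0,"dp": [-0.0387,0.0038,0],"angular": [0,0,0]}
    - {"claw": 0,"dp": [-0.0387,0.0038,0],"angular": [0,0,0]}

```text
clock: 27.37
tcp_pos: [0.5351, -0.0011, 0.1597]
orientation: [0.0, -0.618, 0.786, -0.0]
wrist_force: [1.2, 0.1, -0.5]
finger_gap: 0.0854
```

Emit:
play_rows:
  steps:
    - {"claw": 0,"dp": [-0.0387,0.0038,0],"angular": [0,0,0]}
    - {"claw": 0,"dp": [-0.0387,0.0038,0],"angular": [0,0,0]}
    - {"claw": 0,"dp": [0,0,0],"angular": [0,0,0]}
    - {"claw": 0,"dp": [0,0,0],"angular": [0,0,0]}
    - {"claw": 0,"dp": [0,0,0],"angular": [0,0,0]}
    - {"claw": 0,"dp": [0,0,0],"angular": [0,0,0]}
    - {"claw": 0,"dp": [0,0,0],"angular": [0,0,0]}
    - {"claw": 0,"dp": [0,0,0],"angular": [0,0,0]}

```text
clock: 28.03
tcp_pos: [0.5454, 0.074, 0.1598]
orientation: [-0.0, -0.618, 0.786, 0.0]
wrist_force: [0.3, -0.3, -0.6]
finger_gap: 0.0855
```

```bash
cat >> h.py <<'E'
MASK={'red':lambda H,S,V:((H<6)|(H>174))&(S>150)&(V>60),'blue':lambda H,S,V:(H>100)&(H<125)&(S>110)&(V>40)}
def bulb(im,pq,col,near,ztop): # centre of top-most bulb disc: median axis from coloured blob at cap height
    p,r,s=pq
    rec=wrect(near[0]-.03,near[0]+.03,near[1]-.03,near[1]+.03,ztop,.0005,pq,im); h=cv2.cvtColor(rec,cv2.COLOR_RGB2HSV).astype(int)
    return rec,h
E
python3 - <<'E'
from h import *
pq=pose();im,d=snap('wrist'); go(.545,.0752,.0303,166.55,pq)
# bulb-top level (z=.091): circles of 15 mm, in grey edges
for n,c in (('red',(.545,.0752)),('white',(.560,.0115)),('blue',(.575,-.0525))):
    rec=wrect(c[0]-.03,c[0]+.03,c[1]-.03,c[1]+.03,.088,.00025,pq,im)
    g=cv2.medianBlur(cv2.cvtColor(rec,cv2.COLOR_RGB2GRAY),5)
    h=cv2.HoughCircles(g,cv2.HOUGH_GRADIENT,1.5,40,param1=60,param2=12,minRadius=24,maxRadius=36)
    if h is not None: print(n,[(round(c[0]+.03-y*.00025,4),round(c[1]+.03-x*.00025,4),r*.25) for x,y,r in h[0][:3]])
    cv2.imwrite('pics/b_%s.png'%n,rec[:,:,::-1])
E
```

```text
at [0.5454 0.074  0.1598] jaw 166.37 turn -0.18 shift [-0.0011  0.0006  0.1295] t 28.03 gap 0.0855 tilt [-0.0001 -0.    ]
red [(np.float32(0.5422), np.float32(0.0649), np.float32(8.775)), (np.float32(0.5576), np.float32(0.0825), np.float32(8.325)), (np.float32(0.5572), np.float32(0.0484), np.float32(8.775))]
white [(np.float32(0.5598), np.float32(0.0117), np.float32(8.775)), (np.float32(0.5501), np.float32(0.0094), np.float32(8.775)), (np.float32(0.5741), np.float32(0.0064), np.float32(6.5625))]
blue [(np.float32(0.5714), np.float32(-0.0512), np.float32(8.3625)), (np.float32(0.5609), np.float32(-0.0373), np.float32(8.775)), (np.float32(0.5711), np.float32(-0.0403), np.float32(7.95))]
```

Emit:
play_rows:
  steps:
    - {"claw": 0,"dp": [-0.001,0,0.03],"angular": [0,0,0]}
    - {"claw": 0,"dp": [0,0,0.038],"angular": [0,0,0]}
    - {"claw": 0,"dp": [0,0,0.035],"angular": [0,0,0]}
    - {"claw": 0,"dp": [0,0,0.018],"angular": [0,0,0]}
    - {"claw": 0,"dp": [0,0,0.008],"angular": [0,0,0]}
    - {"claw": 0,"dp": [0,0,0],"angular": [0,0,0]}
    - {"claw": 0,"dp": [0,0,0],"angular": [0,0,0]}
    - {"claw": 0,"dp": [0,0,0],"angular": [0,0,0]}
  force: 25

```text
clock: 28.75
tcp_pos: [0.5471, 0.0763, 0.0325]
orientation: [0.001, -0.619, 0.785, -0.001]
wrist_force: [-0.0, -0.0, 0.4]
finger_gap: 0.0854
```

Emit:
play_rows:
  steps:
    - {"claw": 255,"dp": [0,0,0],"angular": [0,0,0]}
    - {"claw": 255,"dp": [0,0,0],"angular": [0,0,0]}
    - {"claw": 255,"dp": [0,0,0],"angular": [0,0,0]}
    - {"claw": 255,"dp": [0,0,0],"angular": [0,0,0]}
    - {"claw": 255,"dp": [0,0,0],"angular": [0,0,0]}
    - {"claw": 255,"dp": [0,0,0],"angular": [0,0,0]}
    - {"claw": 255,"dp": [0,0,0],"angular": [0,0,0]}
    - {"claw": 255,"dp": [0,0,0],"angular": [0,0,0]}

```text
clock: 29.42
tcp_pos: [0.5458, 0.0766, 0.0315]
orientation: [0.0, -0.619, 0.785, -0.0]
wrist_force: [-1.2, -0.5, 6.1]
finger_gap: 0.0314
```

Run:
```python
from h import *
go(.4927,.4097,.163)
```

```text
at [0.5458 0.0766 0.0315] jaw 166.52 turn 0 shift [-0.3116  0.1292 -0.1316] t 29.42 gap 0.0314 tilt [0.0008 0.0001]
```

Emit:
play_rows:
  steps:
    - {"claw": 255,"dp": [0,0,-0.02],"angular": [0,0,0]}
    - {"claw": 255,"dp": [0,0,-0.037],"angular": [0,0,0]}
    - {"claw": 255,"dp": [0,0,-0.037],"angular": [0,0,0]}
    - {"claw": 255,"dp": [0,0,-0.037],"angular": [0,0,0]}
    - {"claw": 255,"dp": [-0.0347,0.0144,0],"angular": [0,0,0]}
    - {"claw": 255,"dp": [-0.0347,0.0144,0],"angular": [0,0,0]}
    - {"claw": 255,"dp": [-0.0347,0.0144,0],"angular": [0,0,0]}
    - {"claw": 255,"dp": [-0.0347,0.0144,0],"angular": [0,0,0]}

```text
clock: 30.08
tcp_pos: [0.5215, 0.2261, 0.1619]
orientation: [0.0, -0.619, 0.786, -0.0]
wrist_force: [1.5, 0.0, -1.0]
finger_gap: 0.0308
```

Emit:
play_rows:
  steps:
    - {"claw": 255,"dp": [-0.0347,0.0144,0],"angular": [0,0,0]}
    - {"claw": 255,"dp": [-0.0347,0.0144,0],"angular": [0,0,0]}
    - {"claw": 255,"dp": [-0.0347,0.0144,0],"angular": [0,0,0]}
    - {"claw": 255,"dp": [-0.0347,0.0144,0],"angular": [0,0,0]}
    - {"claw": 255,"dp": [-0.0347,0.0144,0],"angular": [0,0,0]}
    - {"claw": 255,"dp": [0,0,0],"angular": [0,0,0]}
    - {"claw": 255,"dp": [0,0,0],"angular": [0,0,0]}
    - {"claw": 255,"dp": [0,0,0],"angular": [0,0,0]}

```text
clock: 30.75
tcp_pos: [0.4918, 0.4102, 0.161]
orientation: [-0.001, -0.62, 0.785, -0.0]
wrist_force: [0.2, -0.5, -0.9]
finger_gap: 0.0313
```

Emit:
play_rows:
  steps:
    - {"claw": 255,"dp": [0,0,0.03],"angular": [0,0,0]}
    - {"claw": 255,"dp": [0,0,0.035],"angular": [0,0,0]}
    - {"claw": 255,"dp": [0,0,0.03],"angular": [0,0,0]}
    - {"claw": 255,"dp": [0,0,0.015],"angular": [0,0,0]}
    - {"claw": 255,"dp": [0,0,0.008],"angular": [0,0,0]}
    - {"claw": 255,"dp": [0,0,0.005],"angular": [0,0,0]}
    - {"claw": 255,"dp": [0,0,0],"angular": [0,0,0]}
    - {"claw": 255,"dp": [0,0,0],"angular": [0,0,0]}

```text
clock: 31.42
tcp_pos: [0.4933, 0.4103, 0.04]
orientation: [0.001, -0.619, 0.786, -0.0]
wrist_force: [0.4, -0.6, -1.8]
finger_gap: 0.0314
```

Run:
```python
from h import *
go(.4927,.4105,.0345)
```

```text
at [0.4933 0.4103 0.04  ] jaw 166.47 turn 0 shift [-0.0001  0.0007  0.0055] t 31.42 gap 0.0314 tilt [0.0015 0.001 ]
```

Emit:
play_rows:
  steps:
    - {"claw": 255,"dp": [0,0.0005,0.003],"angular": [0,0,0]}
    - {"claw": 255,"dp": [0,0,0.002],"angular": [0,0,0]}
    - {"claw": 255,"dp": [0,0,0.0005],"angular": [0,0,0]}
    - {"claw": 255,"dp": [0,0,0],"angular": [0,0,0]}
    - {"claw": 255,"dp": [0,0,0],"angular": [0,0,0]}
    - {"claw": 255,"dp": [0,0,0],"angular": [0,0,0]}
    - {"claw": 255,"dp": [0,0,0],"angular": [0,0,0]}
    - {"claw": 255,"dp": [0,0,0],"angular": [0,0,0]}

```text
clock: 32.08
tcp_pos: [0.4926, 0.411, 0.0345]
orientation: [0.001, -0.619, 0.785, -0.0]
wrist_force: [-0.5, -0.7, 5.7]
finger_gap: 0.0312
```

Emit:
play_rows:
  steps:
    - {"claw": 60,"dp": [0,0,0],"angular": [0,0,0]}
    - {"claw": 0,"dp": [0,0,0],"angular": [0,0,0]}
    - {"claw": 0,"dp": [0,0,0],"angular": [0,0,0]}
    - {"claw": 0,"dp": [0,0,0],"angular": [0,0,0]}
    - {"claw": 0,"dp": [0,0,0],"angular": [0,0,0]}
    - {"claw": 0,"dp": [0,0,-0.03],"angular": [0,0,0]}
    - {"claw": 0,"dp": [0,0,-0.04],"angular": [0,0,0]}
    - {"claw": 0,"dp": [0,0,-0.04],"angular": [0,0,0]}

```text
clock: 32.75
tcp_pos: [0.4906, 0.4097, 0.1429]
orientation: [-0.002, -0.619, 0.785, 0.0]
wrist_force: [0.9, 1.0, 0.9]
finger_gap: 0.0853
```

Run:
```python
from h import *
go(.5603,.0117,.16,166.55)
```

```text
at [0.4906 0.4097 0.1429] jaw 166.52 turn -0.03 shift [ 0.371  -0.1604 -0.0165] t 32.75 gap 0.0853 tilt [-0.0034 -0.0021]
```

Emit:
play_rows:
  steps:
    - {"claw": 0,"dp": [0,0,-0.014],"angular": [0,0,0]}
    - {"claw": 0,"dp": [0.037,-0.0159,0],"angular": [0,0,0]}
    - {"claw": 0,"dp": [0.037,-0.0159,0],"angular": [0,0,0]}
    - {"claw": 0,"dp": [0.037,-0.0159,0],"angular": [0,0,0]}
    - {"claw": 0,"dp": [0.037,-0.0159,0],"angular": [0,0,0]}
    - {"claw": 0,"dp": [0.037,-0.0159,0],"angular": [0,0,0]}
    - {"claw": 0,"dp": [0.037,-0.0159,0],"angular": [0,0,0]}
    - {"claw": 0,"dp": [0.037,-0.0159,0],"angular": [0,0,0]}

```text
clock: 33.42
tcp_pos: [0.5395, 0.1309, 0.1574]
orientation: [0.0, -0.619, 0.785, -0.0]
wrist_force: [0.6, -0.4, -0.3]
finger_gap: 0.0856
```

Emit:
play_rows:
  steps:
    - {"claw": 0,"dp": [0.037,-0.0159,0],"angular": [0,0,0]}
    - {"claw": 0,"dp": [0.037,-0.0159,0],"angular": [0,0,0]}
    - {"claw": 0,"dp": [0.037,-0.0159,0],"angular": [0,0,0]}
    - {"claw": 0,"dp": [0,0,0],"angular": [0,0,0]}
    - {"claw": 0,"dp": [0,0,0],"angular": [0,0,0]}
    - {"claw": 0,"dp": [0,0,0.03],"angular": [0,0,0]}
    - {"claw": 0,"dp": [0,0,0],"angular": [0,0,0]}
    - {"claw": 0,"dp": [0,0,0],"angular": [0,0,0]}

```text
clock: 34.08
tcp_pos: [0.5581, 0.015, 0.126]
orientation: [-0.002, -0.62, 0.785, 0.002]
wrist_force: [0.4, 0.5, 0.1]
finger_gap: 0.0851
```

Run:
```python
from h import *
go(.5595,.0117,.031,166.55)
```

```text
at [0.5581 0.015  0.126 ] jaw 166.6 turn 0.05 shift [ 0.0028 -0.0025  0.095 ] t 34.08 gap 0.0851 tilt [-0.0045  0.0008]
```

Emit:
play_rows:
  steps:
    - {"claw": 0,"dp": [0.002,-0.001,0.025],"angular": [0,0,0]}
    - {"claw": 0,"dp": [0,0,0.033],"angular": [0,0,0]}
    - {"claw": 0,"dp": [0,0,0.022],"angular": [0,0,0]}
    - {"claw": 0,"dp": [0,0,0.01],"angular": [0,0,0]}
    - {"claw": 0,"dp": [0,0,0.002],"angular": [0,0,0]}
    - {"claw": 0,"dp": [0,0,0],"angular": [0,0,0]}
    - {"claw": 0,"dp": [0,0,0],"angular": [0,0,0]}
    - {"claw": 0,"dp": [0,0,0],"angular": [0,0,0]}

```text
clock: 34.75
tcp_pos: [0.5622, 0.0115, 0.0372]
orientation: [0.001, -0.619, 0.785, -0.001]
wrist_force: [-1.1, -0.2, -0.3]
finger_gap: 0.0852
```

Emit:
play_rows:
  steps:
    - {"claw": 255,"dp": [0,0,0],"angular": [0,0,0]}
    - {"claw": 255,"dp": [0,0,0],"angular": [0,0,0]}
    - {"claw": 255,"dp": [0,0,0],"angular": [0,0,0]}
    - {"claw": 255,"dp": [0,0,0],"angular": [0,0,0]}
    - {"claw": 255,"dp": [0,0,0],"angular": [0,0,0]}
    - {"claw": 255,"dp": [0,0,0],"angular": [0,0,0]}
    - {"claw": 255,"dp": [0,0,0],"angular": [0,0,0]}
    - {"claw": 255,"dp": [0,0,0],"angular": [0,0,0]}

```text
clock: 35.42
tcp_pos: [0.5608, 0.0114, 0.0357]
orientation: [0.0, -0.619, 0.785, -0.0]
wrist_force: [-1.5, -0.0, 5.5]
finger_gap: 0.0311
```

Run:
```python
from h import *
go(.4800,.3567,.163)
```

```text
at [0.5608 0.0114 0.0357] jaw 166.52 turn 0 shift [-0.3169  0.159  -0.1274] t 35.42 gap 0.0311 tilt [ 0.0004 -0.    ]
```

Emit:
play_rows:
  steps:
    - {"claw": 255,"dp": [0,0,-0.02],"angular": [0,0,0]}
    - {"claw": 255,"dp": [0,0,-0.035],"angular": [0,0,0]}
    - {"claw": 255,"dp": [0,0,-0.037],"angular": [0,0,0]}
    - {"claw": 255,"dp": [0,0,-0.037],"angular": [0,0,0]}
    - {"claw": 255,"dp": [-0.0317,0.0159,0],"angular": [0,0,0]}
    - {"claw": 255,"dp": [-0.0317,0.0159,0],"angular": [0,0,0]}
    - {"claw": 255,"dp": [-0.0317,0.0159,0],"angular": [0,0,0]}
    - {"claw": 255,"dp": [-0.0317,0.0159,0],"angular": [0,0,0]}

```text
clock: 36.08
tcp_pos: [0.5278, 0.1507, 0.1641]
orientation: [0.0, -0.619, 0.786, 0.0]
wrist_force: [0.7, 1.3, -1.9]
finger_gap: 0.0309
```

Emit:
play_rows:
  steps:
    - {"claw": 255,"dp": [-0.0317,0.0159,0],"angular": [0,0,0]}
    - {"claw": 255,"dp": [-0.0317,0.0159,0],"angular": [0,0,0]}
    - {"claw": 255,"dp": [-0.0317,0.0159,0],"angular": [0,0,0]}
    - {"claw": 255,"dp": [-0.0317,0.0159,0],"angular": [0,0,0]}
    - {"claw": 255,"dp": [-0.0317,0.0159,0],"angular": [0,0,0]}
    - {"claw": 255,"dp": [-0.0317,0.0159,0],"angular": [0,0,0]}
    - {"claw": 255,"dp": [0,0,0],"angular": [0,0,0]}
    - {"claw": 255,"dp": [0,0,0],"angular": [0,0,0]}

```text
clock: 36.75
tcp_pos: [0.4788, 0.3584, 0.1633]
orientation: [-0.001, -0.621, 0.784, 0.0]
wrist_force: [0.3, -0.0, -1.4]
finger_gap: 0.0308
```

Emit:
play_rows:
  steps:
    - {"claw": 255,"dp": [0,0,0.03],"angular": [0,0,0]}
    - {"claw": 255,"dp": [0,0,0.035],"angular": [0,0,0]}
    - {"claw": 255,"dp": [0,0,0.03],"angular": [0,0,0]}
    - {"claw": 255,"dp": [0,0,0.015],"angular": [0,0,0]}
    - {"claw": 255,"dp": [0,0,0.008],"angular": [0,0,0]}
    - {"claw": 255,"dp": [0,0,0.002],"angular": [0,0,0]}
    - {"claw": 255,"dp": [0,0,0],"angular": [0,0,0]}
    - {"claw": 255,"dp": [0,0,0],"angular": [0,0,0]}

```text
clock: 37.42
tcp_pos: [0.4812, 0.3568, 0.0456]
orientation: [0.001, -0.619, 0.785, -0.0]
wrist_force: [-0.1, -0.0, -0.5]
finger_gap: 0.0307
```

Run:
```python
from h import *
go(.4800,.3567,.0387)
```

```text
at [0.4812 0.3568 0.0456] jaw 166.47 turn 0 shift [0.0004 0.0011 0.0069] t 37.42 gap 0.0307 tilt [0.0019 0.0011]
```

Emit:
play_rows:
  steps:
    - {"claw": 255,"dp": [0,0.0005,0.004],"angular": [0,0,0]}
    - {"claw": 255,"dp": [0,0,0.002],"angular": [0,0,0]}
    - {"claw": 255,"dp": [0,0,0.0008],"angular": [0,0,0]}
    - {"claw": 255,"dp": [0,0,0],"angular": [0,0,0]}
    - {"claw": 255,"dp": [0,0,0],"angular": [0,0,0]}
    - {"claw": 255,"dp": [0,0,0],"angular": [0,0,0]}
    - {"claw": 255,"dp": [0,0,0],"angular": [0,0,0]}
    - {"claw": 255,"dp": [0,0,0],"angular": [0,0,0]}

```text
clock: 38.08
tcp_pos: [0.4801, 0.3573, 0.0386]
orientation: [0.001, -0.619, 0.785, -0.0]
wrist_force: [-0.3, -1.7, 6.5]
finger_gap: 0.0312
```

Emit:
play_rows:
  steps:
    - {"claw": 60,"dp": [0,0,0],"angular": [0,0,0]}
    - {"claw": 0,"dp": [0,0,0],"angular": [0,0,0]}
    - {"claw": 0,"dp": [0,0,0],"angular": [0,0,0]}
    - {"claw": 0,"dp": [0,0,0],"angular": [0,0,0]}
    - {"claw": 0,"dp": [0,0,0],"angular": [0,0,0]}
    - {"claw": 0,"dp": [0,0,-0.03],"angular": [0,0,0]}
    - {"claw": 0,"dp": [0,0,-0.04],"angular": [0,0,0]}
    - {"claw": 0,"dp": [0,0,-0.04],"angular": [0,0,0]}

```text
clock: 38.75
tcp_pos: [0.4782, 0.3562, 0.1473]
orientation: [-0.002, -0.619, 0.785, 0.0]
wrist_force: [2.0, 0.1, 0.3]
finger_gap: 0.0855
```

Run:
```python
from h import *
go(.575,-.0525,.16,166.55)
```

```text
at [0.4782 0.3562 0.1473] jaw 166.52 turn -0.03 shift [ 0.375  -0.1892 -0.0123] t 38.75 gap 0.0855 tilt [-0.0034 -0.0018]
```

Emit:
play_rows:
  steps:
    - {"claw": 0,"dp": [0,0,-0.01],"angular": [0,0,0]}
    - {"claw": 0,"dp": [0.034,-0.017,0],"angular": [0,0,0]}
    - {"claw": 0,"dp": [0.034,-0.017,0],"angular": [0,0,0]}
    - {"claw": 0,"dp": [0.034,-0.017,0],"angular": [0,0,0]}
    - {"claw": 0,"dp": [0.034,-0.017,0],"angular": [0,0,0]}
    - {"claw": 0,"dp": [0.034,-0.017,0],"angular": [0,0,0]}
    - {"claw": 0,"dp": [0.034,-0.017,0],"angular": [0,0,0]}
    - {"claw": 0,"dp": [0.034,-0.017,0],"angular": [0,0,0]}

```text
clock: 39.42
tcp_pos: [0.5398, 0.096, 0.1575]
orientation: [0.0, -0.619, 0.785, -0.0]
wrist_force: [-0.2, -0.2, -0.1]
finger_gap: 0.0855
```

Emit:
play_rows:
  steps:
    - {"claw": 0,"dp": [0.034,-0.017,0],"angular": [0,0,0]}
    - {"claw": 0,"dp": [0.034,-0.017,0],"angular": [0,0,0]}
    - {"claw": 0,"dp": [0.034,-0.017,0],"angular": [0,0,0]}
    - {"claw": 0,"dp": [0.034,-0.017,0],"angular": [0,0,0]}
    - {"claw": 0,"dp": [0,0,0],"angular": [0,0,0]}
    - {"claw": 0,"dp": [0,0,0.03],"angular": [0,0,0]}
    - {"claw": 0,"dp": [0,0,0],"angular": [0,0,0]}
    - {"claw": 0,"dp": [0,0,0],"angular": [0,0,0]}

```text
clock: 40.08
tcp_pos: [0.5723, -0.0498, 0.126]
orientation: [-0.001, -0.619, 0.785, 0.002]
wrist_force: [0.1, 0.2, -0.5]
finger_gap: 0.0853
```

Run:
```python
from h import *
go(.575,-.0525,.031,166.55)
```

```text
at [ 0.5723 -0.0498  0.126 ] jaw 166.51 turn -0.04 shift [ 0.002  -0.0037  0.0949] t 40.08 gap 0.0853 tilt [-0.0045  0.0012]
```

Emit:
play_rows:
  steps:
    - {"claw": 0,"dp": [0.002,-0.001,0.025],"angular": [0,0,0]}
    - {"claw": 0,"dp": [0,0,0.033],"angular": [0,0,0]}
    - {"claw": 0,"dp": [0,0,0.022],"angular": [0,0,0]}
    - {"claw": 0,"dp": [0,0,0.01],"angular": [0,0,0]}
    - {"claw": 0,"dp": [0,0,0.004],"angular": [0,0,0]}
    - {"claw": 0,"dp": [0,0,0],"angular": [0,0,0]}
    - {"claw": 0,"dp": [0,0,0],"angular": [0,0,0]}
    - {"claw": 0,"dp": [0,0,0],"angular": [0,0,0]}

```text
clock: 40.75
tcp_pos: [0.5761, -0.0527, 0.0354]
orientation: [0.001, -0.619, 0.785, -0.001]
wrist_force: [0.1, -0.1, 0.3]
finger_gap: 0.0853
```

Emit:
play_rows:
  steps:
    - {"claw": 255,"dp": [0,0,0],"angular": [0,0,0]}
    - {"claw": 255,"dp": [0,0,0],"angular": [0,0,0]}
    - {"claw": 255,"dp": [0,0,0],"angular": [0,0,0]}
    - {"claw": 255,"dp": [0,0,0],"angular": [0,0,0]}
    - {"claw": 255,"dp": [0,0,0],"angular": [0,0,0]}
    - {"claw": 255,"dp": [0,0,0],"angular": [0,0,0]}
    - {"claw": 255,"dp": [0,0,0],"angular": [0,0,0]}
    - {"claw": 255,"dp": [0,0,0],"angular": [0,0,0]}

```text
clock: 41.42
tcp_pos: [0.5748, -0.0526, 0.0339]
orientation: [0.0, -0.619, 0.785, -0.0]
wrist_force: [-0.7, 0.1, 5.4]
finger_gap: 0.0308
```

Run:
```python
from h import *
go(.4677,.3060,.163)
```

```text
at [ 0.5748 -0.0526  0.0339] jaw 166.51 turn 0 shift [-0.3238  0.1877 -0.1292] t 41.42 gap 0.0308 tilt [ 0.0006 -0.0001]
```

Emit:
play_rows:
  steps:
    - {"claw": 255,"dp": [0,0,-0.02],"angular": [0,0,0]}
    - {"claw": 255,"dp": [0,0,-0.037],"angular": [0,0,0]}
    - {"claw": 255,"dp": [0,0,-0.037],"angular": [0,0,0]}
    - {"claw": 255,"dp": [0,0,-0.036],"angular": [0,0,0]}
    - {"claw": 255,"dp": [-0.0324,0.0188,0],"angular": [0,0,0]}
    - {"claw": 255,"dp": [-0.0324,0.0188,0],"angular": [0,0,0]}
    - {"claw": 255,"dp": [-0.0324,0.0188,0],"angular": [0,0,0]}
    - {"claw": 255,"dp": [-0.0324,0.0188,0],"angular": [0,0,0]}

```text
clock: 42.08
tcp_pos: [0.5309, 0.0921, 0.1632]
orientation: [-0.0, -0.619, 0.786, 0.0]
wrist_force: [1.0, 1.0, -1.5]
finger_gap: 0.0311
```

Emit:
play_rows:
  steps:
    - {"claw": 255,"dp": [-0.0324,0.0188,0],"angular": [0,0,0]}
    - {"claw": 255,"dp": [-0.0324,0.0188,0],"angular": [0,0,0]}
    - {"claw": 255,"dp": [-0.0324,0.0188,0],"angular": [0,0,0]}
    - {"claw": 255,"dp": [-0.0324,0.0188,0],"angular": [0,0,0]}
    - {"claw": 255,"dp": [-0.0324,0.0188,0],"angular": [0,0,0]}
    - {"claw": 255,"dp": [-0.0324,0.0188,0],"angular": [0,0,0]}
    - {"claw": 255,"dp": [0,0,0],"angular": [0,0,0]}
    - {"claw": 255,"dp": [0,0,0],"angular": [0,0,0]}

```text
clock: 42.75
tcp_pos: [0.4661, 0.308, 0.1627]
orientation: [-0.001, -0.621, 0.784, 0.0]
wrist_force: [0.7, -0.4, -1.2]
finger_gap: 0.0306
```

Emit:
play_rows:
  steps:
    - {"claw": 255,"dp": [0,0,0.03],"angular": [0,0,0]}
    - {"claw": 255,"dp": [0,0,0.035],"angular": [0,0,0]}
    - {"claw": 255,"dp": [0,0,0.03],"angular": [0,0,0]}
    - {"claw": 255,"dp": [0,0,0.015],"angular": [0,0,0]}
    - {"claw": 255,"dp": [0,0,0.008],"angular": [0,0,0]}
    - {"claw": 255,"dp": [0,0,0.002],"angular": [0,0,0]}
    - {"claw": 255,"dp": [0,0,0],"angular": [0,0,0]}
    - {"claw": 255,"dp": [0,0,0],"angular": [0,0,0]}

```text
clock: 43.42
tcp_pos: [0.4686, 0.3063, 0.0447]
orientation: [0.001, -0.619, 0.786, -0.0]
wrist_force: [-0.4, -0.5, -0.9]
finger_gap: 0.031
```

Run:
```python
from h import *
go(.4677,.3060,.0369)
```

```text
at [0.4686 0.3063 0.0447] jaw 166.47 turn 0 shift [0.0005 0.0008 0.0078] t 43.42 gap 0.031 tilt [0.0019 0.0009]
```

Emit:
play_rows:
  steps:
    - {"claw": 255,"dp": [0,0.0004,0.004],"angular": [0,0,0]}
    - {"claw": 255,"dp": [0,0,0.003],"angular": [0,0,0]}
    - {"claw": 255,"dp": [0,0,0.0008],"angular": [0,0,0]}
    - {"claw": 255,"dp": [0,0,0],"angular": [0,0,0]}
    - {"claw": 255,"dp": [0,0,0],"angular": [0,0,0]}
    - {"claw": 255,"dp": [0,0,0],"angular": [0,0,0]}
    - {"claw": 255,"dp": [0,0,0],"angular": [0,0,0]}
    - {"claw": 255,"dp": [0,0,0],"angular": [0,0,0]}

```text
clock: 44.08
tcp_pos: [0.4678, 0.3068, 0.0369]
orientation: [0.001, -0.619, 0.785, -0.0]
wrist_force: [-0.7, -0.5, 6.1]
finger_gap: 0.0309
```

Emit:
play_rows:
  steps:
    - {"claw": 60,"dp": [0,0,0],"angular": [0,0,0]}
    - {"claw": 0,"dp": [0,0,0],"angular": [0,0,0]}
    - {"claw": 0,"dp": [0,0,0],"angular": [0,0,0]}
    - {"claw": 0,"dp": [0,0,0],"angular": [0,0,0]}
    - {"claw": 0,"dp": [0,0,0],"angular": [0,0,0]}
    - {"claw": 0,"dp": [0,0,-0.03],"angular": [0,0,0]}
    - {"claw": 0,"dp": [0,0,-0.04],"angular": [0,0,0]}
    - {"claw": 0,"dp": [0,0,-0.04],"angular": [0,0,0]}

```text
clock: 44.75
tcp_pos: [0.4656, 0.3058, 0.1456]
orientation: [-0.002, -0.619, 0.785, 0.0]
wrist_force: [1.0, -0.2, 0.8]
finger_gap: 0.0854
```

Emit:
play_rows:
  steps:
    - {"claw": 0,"dp": [0,0,-0.03],"angular": [0,0,0]}
    - {"claw": 0,"dp": [0,0,-0.03],"angular": [0,0,0]}
    - {"claw": 0,"dp": [-0.03,0,0],"angular": [0,0,0]}
    - {"claw": 0,"dp": [-0.018,0,0],"angular": [0,0,0]}
    - {"claw": 0,"dp": [0,0,0],"angular": [0,0,0]}
    - {"claw": 0,"dp": [0,0,0],"angular": [0,0,0]}
    - {"claw": 0,"dp": [0,0,0],"angular": [0,0,0]}
    - {"claw": 0,"dp": [0,0,0],"angular": [0,0,0]}

```text
clock: 45.42
tcp_pos: [0.4776, 0.3523, 0.2051]
orientation: [-0.001, -0.619, 0.785, 0.0]
wrist_force: [0.7, 0.3, -0.1]
finger_gap: 0.0853
```

Run:
```python
from h import *
import pickle
def blobs(r,res,x1,y1):
    h=cv2.cvtColor(r,cv2.COLOR_RGB2HSV).astype(int);H,S,V=h[...,0],h[...,1],h[...,2]
    for n,m in (('red',((H<5)|(H>174))&(S>150)),('blue',(H>100)&(H<125)&(S>110)),('white',(S<40)&(V>100)),('amber',(H>=6)&(H<17)&(S>120)&(V<190))):
        k,l,st,ct=cv2.connectedComponentsWithStats(m.astype(np.uint8))
        for j in range(1,k):
            if st[j,4]>400: x,y,w,hh,a=st[j]; print(n,'px bbox',x,y,x+w,y+hh,a)
pq0,im0=pickle.load(open('w1.pkl','rb')); pq=pose(); im,_=snap('wrist','w11.png')
pickle.dump((pq,im),open('w11.pkl','wb')); print(pq[0],pq0[0])
for q,i in ((pq0,im0),(pq,im)):
    print('---'); blobs(wrect(.43,.58,.25,.45,.006,.00025,q,i),.00025,0,0)
t,d=snap('top','t11.png'); t0=np.load('top0.npz')['im']
for nm,i in (('before',t0),('after',t)):
    print(nm); sub=i[165:215,150:215]; blobs(cv2.resize(sub,None,fx=4,fy=4,interpolation=cv2.INTER_CUBIC),1,0,0)
```

```text
[0.47756525 0.35228986 0.20512943] [0.47672086 0.35381093 0.21578492]
---
red px bbox 92 259 250 442 11638
red px bbox 0 265 113 380 10856
blue px bbox 502 385 612 494 8296
blue px bbox 483 438 665 544 5250
white px bbox 138 193 453 279 8155
white px bbox 452 259 601 315 4174
white px bbox 293 305 463 499 13187
white px bbox 227 324 356 439 11364
white px bbox 480 354 673 548 1319
amber px bbox 32 262 189 407 11027
amber px bbox 270 315 402 456 5978
amber px bbox 509 371 635 512 3058
---
red px bbox 91 258 249 442 11047
red px bbox 0 263 111 380 10768
blue px bbox 496 360 669 544 6840
blue px bbox 491 388 605 497 8762
white px bbox 292 306 463 497 13570
white px bbox 217 320 351 436 11904
white px bbox 483 354 673 548 1110
amber px bbox 30 261 190 406 11443
amber px bbox 268 315 400 454 6292
amber px bbox 508 374 630 514 3052
before
red px bbox 42 61 96 122 1236
red px bbox 21 65 58 96 884
blue px bbox 168 97 201 129 749
blue px bbox 177 96 235 155 1219
white px bbox 76 43 246 84 1513
white px bbox 109 77 177 139 1454
white px bbox 89 80 127 112 882
amber px bbox 42 65 79 108 697
amber px bbox 117 82 147 122 497
amber px bbox 176 100 216 138 451
after
red px bbox 42 61 96 122 1225
red px bbox 27 64 59 96 790
blue px bbox 176 95 236 155 1434
blue px bbox 164 97 200 129 871
blue px bbox 134 170 245 198 433
white px bbox 109 78 170 139 1255
white px bbox 90 81 126 111 844
amber px bbox 37 64 80 108 834
amber px bbox 104 79 145 123 712
amber px bbox 169 96 215 140 593
```

Run:
```python
from h import *
t=cv2.imread('pics/t11.png')[160:225,380:462]; g=cv2.cvtColor(t,cv2.COLOR_BGR2HSV); m=((g[...,1]<90)&(g[...,2]>90)).astype(np.uint8)
v,u=np.where(m); u=u[(v>15)&(v<45)];v=v[(v>15)&(v<45)]; k=(u>8)&(u<75); q=ray('top',np.c_[u[k]+380,v[k]+160],.008); print(len(q),q.mean(0),cv2.minAreaRect((q*1000).astype(np.float32)))
print(env.hand_in())
```

```text
125 [ 0.47845316 -0.36052387] ((478.859619140625, -360.14501953125), (143.97171020507812, 9.639840126037598), 78.551025390625)
the job is handed in; nothing more can be done
None
```

The job is done and handed in at about 46 s of the 150 s limit. I stood red, white and blue upright in the grey tray, laid the probe on the mat, then put each bottle back on the rest of its own colour. The brown and pink look-alikes were not touched, and no bottle tipped.

- **Probe:** the top camera puts its middle at (0.479, -0.360), against (0.480, -0.360) for the mat's centre. Its angle is 78.55° against about 78.6° for the outline. In the wrist camera both tips were inside the outline with about 2 to 3 mm to spare at each end. The probe sits about 1 mm off centre across the mat.
- **Bottles:** before-and-after outlines from the wrist and top cameras agree to about 1 to 2 mm, so the bottles stand upright where they started, centred on their rests. The arm is clear above them with the gripper open.
- **Checks that failed or were limited:** an automatic circle search for the bulb tops was too noisy to use for red and blue, so I went by the recorded release poses and the outlines. I had used my 16 picture views by then, so the final checks were by measurement only.

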